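# Set the dispenser's dial to its largest window and tip out the bearing balls

## Robot

A 6-joint arm with a two-finger parallel gripper is mounted at the origin on a cart in front of the work surface, level with it; the furniture and walls round the work are solid. World frame = base frame: x ahead of the robot, y to its left, z up, the work surface at z = 0. Lengths are in m, angles in rad, forces in N, time in s.
With the tool pointing down it reaches from about 0.425 to 0.95 m from the base axis. Payload 3.5 kg.
Tool frame: the origin (TCP) lies on the centre line of the jaws, within the pads' length; the fingertips stand 25 mm ahead of it and the grasp point (between the pads) lies 6 mm ahead of it (ctrl.finger_overhang is the distance from the TCP to the fingertips, in m); z points along the fingers, y is the line along which they close (so a half turn about z gives the same grasp; the last joint's range is limited). The gripper opens to 85 mm and grips with 20 to 120 N. Pads are 22 mm wide; open, the fingers measure 114 mm over their backs; the gripper's body (76 mm by 85 mm) begins 54 mm behind the grasp point. The pads swing forward as they close: fully open they stand 13 mm farther back than shut.
Start: joints at [-1.463, 0.286, 1.577, -0, 1.279, -0.15], TCP at [0.172, -0.653, 0.256] pointing down, gripper open.
Joint ranges: [-2.77, 2.77], [-0.9, 2.22], [0.21, 2.48], [-1.53, 4.67], [0.24, 2.81], [-2.84, 2.84]. Speed limits (rad/s): [2.79, 2.79, 3.14, 3.14, 3.14, 3.14].

## Interface

Orientations are given as a unit quaternion [x, y, z, w].
In Python, from plant import get_state, imaging, job, ctrl gives the robot as it stands.
- The arm moves only by the tool jog_arm, never from a script. Its argument "increments" is a list of rows, each an object of numbers: "dx", "dy", "dz": the shift along the world's x, y, z each as a share of 12 cm, from -1 to 1; "ax", "ay", "az": the turn, a rotation vector about the world's x, y, z each as a share of pi/2 rad, from -1 to 1; "gripper": the gripper command: -1 is shut, 1 is fully open, values between are in proportion. A call has 1 to 10 rows; each row is the pose to reach, as a shift and turn from the pose commanded when the call began; what a row does not reach only later rows make up. A row lasts 1/10 s, in which the tool goes at most 50 mm and 8.59 degrees, less where a joint would pass 70% of its speed; a pose out of reach is approached as far as the arm can. A call with a number of a shift or a turn outside -1 to 1 is refused whole. A call with a gripper value outside its range is refused whole. The fingers move at their own pace and stop on an object; "force" is the grip in N (left out, the last holds). Time passes only in rows, so rows that repeat a pose let the fingers close. It gives the time, the measured TCP pose, the force, the opening and the grip force at its end, in the units of the state.
- get_state(): the state, without advancing time (a new reading comes with each control period).
- imaging.read_camera(name): name is "scene" or "top" or "wrist"; returns a dict with "frame" (480x640x3 uint8, blue, green, red), "depth" (480x640 float32, m along the optical axis (not along the pixel's ray), 0 where there is no reading), "camera_matrix" (3x3 intrinsics, pixels), "extrinsics" (4x4, takes a point from camera to world coordinates); the wrist camera has in their place "mount" (4x4, takes a point from camera to tool coordinates, whose origin is the TCP and whose axes are the flange's). Camera axes: x right, y up, looking along -z (the intrinsics and any distortion apply to the point x, -y, -z); pixel columns grow to the right and rows downward; lengths in m; the calibration is good to about 2 mm. The wrist camera is an equidistant fisheye: a pixel r from the principal point sees the ray r / f radians off the axis. A picture is of the moment at which its call begins: read the wrist's pose just before it.
- job.sign_off(): hands the job in; it is judged then, once.
The state is a dict: "time": time; "qpos": joint angles; "dq": joint speeds; "joint_efforts": joint torques, N m; "eef_pos": TCP position; "tcp_rot": TCP orientation; "contact_force": force on the tool from outside, world axes, zero at the start; "wrist_torque": the same for the moment, N m; "opening": opening from 0.0 (shut) to 1.0 (fully open); "finger_force": force on a finger pad.
Only numpy, scipy, OpenCV 4.12 (cv2) and the standard library are available. Lean on these libraries where they do the work, as an engineer would, in place of code of your own. Each camera call takes 0.05 s, during which the arm holds its last target. There are 200 camera calls.

## Task

Get all four bearing balls out of the dial dispenser and into the steel tray. With the dispenser still standing on its rubber pad, turn its dial until the largest of the three windows is squarely over the outlet at the lowest point of the sloping face; then lift the dispenser, tip it over the tray until all four balls have run out, and stand it back upright in the middle of its pad. Leave the other things on the bench where they are.

Things in the scene. Friction and masses are not known exactly. Their poses are not given: they have to be found in the camera images.
- dispenser: aluminium ball dispenser, loose, 0.45 to 0.75 kg: narrow flat-sided housing, 34 mm wide (y), 72 mm high, on a steel foot plate (x -20 to +62 mm, 80 mm wide, 5 mm thick). Origin on the underside; z up as it stands; front is -x. The roof runs from x +12 to +60 mm; in front of it the face slopes down to the outlet at 40 degrees, facing along (-0.643, 0, 0.766)
- dispenser_grip (a point): point inside the housing behind the dial, at (40, 0, 52) mm of the dispenser, 20 mm below the roof; the fingers can pinch the two flat sides, 34 mm apart along y, here from above to lift it
- dispenser_foot (a point): middle of the foot plate's underside, at (21, 0, 0) mm of the dispenser; it belongs over the middle of the pad
- dispenser_outlet (a point): middle of the outlet's lower edge, at (-45, 0, 24) mm of the dispenser. Outlet 18 mm wide, 26 mm up the face; dial rim 9 mm beyond it. The passage floor rises 8 degrees toward it, so the balls stay at the back until the front is tipped down; 40 degrees empties it surely (then the foot plate's front, 25 mm behind the outlet, hangs 10 mm lower than it)
- dial (a joint): turn of the dial (rad), 0 to 1.9, positive counterclockwise seen looking at the face from outside. At 1.6 the largest window is squarely over the outlet; at 0.65 the medium, at 0.15 the small one, which let no ball through. Stiff (0.05 N m): stays where it is left. Centre of the dial's back: (-21, 0, 44) mm of the dispenser
- dial_knob (a point): middle of the dial's bar knob, on the axis, 20 mm out from the dial's back. Own z: out of the face along the axis. Bar 11 mm thick, from 4 to 33 mm out; long side along own (cos 1.6, -sin 1.6, 0) from -21 to +11 mm, white line toward the largest window; at joint 1.6 it points down the slope. Grey dial, 80 mm across, 4 mm thick; windows: 25 mm x 66 degrees, 11 x 11 and 7 x 7 mm
- pad: black rubber pad, fixed, 140 x 100 x 4 mm; origin at the centre of its underside; the dispenser's foot plate starts centred on it, within 10 mm
- tray: open sheet-steel tray, fixed to the bench, 120 (x) x 110 (y) x 40 mm high outside, walls and floor 4 mm; origin at the centre of its underside
- ball_1_center (a point): centre of a steel bearing ball, 14 mm across, 12 g, inside the dispenser at the start
- ball_2_center (a point): centre of a steel bearing ball, 14 mm across, 12 g, inside the dispenser at the start
- ball_3_center (a point): centre of a steel bearing ball, 14 mm across, 12 g, inside the dispenser at the start
- ball_4_center (a point): centre of a steel bearing ball, 14 mm across, 12 g, inside the dispenser at the start
- can: bystander, to be left alone: blue and white aerosol can with a red cap, standing, 54 mm across, 200 mm high; origin under its middle
- tape: bystander, to be left alone: roll of blue masking tape lying flat, 84 x 105 x 48 mm high; origin under its middle
- bearing: bystander, to be left alone: small orange bearing carton, 54 x 54 x 25 mm high; origin under its middle
- wrench: bystander, to be left alone: steel spanner lying flat, 25 x 170 x 8 mm; origin under its middle
Not all that is in view belongs to the job. Several things have the shape of the pad; the one meant has the colours described above.

How it is judged:
On the way, in this order (a step that is already met when the one before it is completed fails the run):
1. the dial is turned to the largest window while the dispenser stands on its pad (value of joint dial between 1.42 and 1.78 rad and horizontal distance between dispenser_foot and pad below 0.025 m and angle between dispenser's own z axis and vertical below 0.1 rad and height (world z) of dispenser between 0 and 0.01 m), for 0.2 s.
2. the dispenser is tipped over the tray (angle between dispenser's own z axis and vertical above 0.25 rad and horizontal distance between dispenser_outlet and tray below 0.08 m), for 0.1 s.
3. all four balls lie in the tray (x of ball_1_center in the frame of tray between -0.056 and 0.056 m and y of ball_1_center in the frame of tray between -0.051 and 0.051 m and z of each of ball_1_center, ball_2_center, ball_3_center, ball_4_center in the frame of tray below 0.03 m and x of ball_2_center in the frame of tray between -0.056 and 0.056 m and y of ball_2_center in the frame of tray between -0.051 and 0.051 m and x of ball_3_center in the frame of tray between -0.056 and 0.056 m and y of ball_3_center in the frame of tray between -0.051 and 0.051 m and x of ball_4_center in the frame of tray between -0.056 and 0.056 m and y of ball_4_center in the frame of tray between -0.051 and 0.051 m), for 0.2 s.
At the end, for the whole second after the job is handed in: all four balls are inside the tray, below its rim, and the dispenser stands at rest, upright (within 0.1 rad), on its pad with the middle of its foot within 25 mm of the pad's centre (all of step 3 and horizontal distance between dispenser_foot and pad below 0.025 m and angle between dispenser's own z axis and vertical below 0.1 rad and height (world z) of dispenser between 0 and 0.01 m and linear speed of dispenser below 0.02 m/s); the robot touches nothing.
It fails at once if one of the bystanders is moved by more than 30 mm (distance of any of can, tape, bearing, wrench from where it was at the start of the episode above 0.03 m).
It also fails if it takes over 64 s, if anything falls off the work surface, if the arm or the gripper's body presses on something with over 40 N, if the wrist force passes 120 N, or if a joint passes its speed limit or range.

## Working session

There is one attempt and no reset: what is moved stays moved. The work goes in short steps, Python scripts to look and compute and a tool call to move; the robot and the scene stay as the last step left them, time stands still between calls to the robot, and variables do not carry over. Pictures are saved under pics/ and viewed, at most 10 in all, crops included, and the job is handed in when it is done.

Besides the shell and the picture viewer there is one more tool, called after "Call:" as a command line: name --argument value ..., lists and objects as JSON in quotes. jog_arm: Moves the arm, as the interface text tells. Shift numbers are shares of 12 cm and turn numbers shares of pi/2 rad, none past 1 either way. Its arguments: {"type":"object","properties":{"increments":{"type":"array"},"force":{"type":"number"}},"required":["increments"]}

```bash
ls; mkdir -p pics; cat > h.py <<'E'
import numpy as np, cv2
from plant import get_state, imaging, job, ctrl
def cloud(c, T=None):
    K=np.array(c["camera_matrix"]); d=c["depth"]; E=np.array(c["extrinsics"])
    v,u=np.mgrid[:480,:640]
    P=np.stack([(u-K[0,2])/K[0,0]*d, -(v-K[1,2])/K[1,1]*d, -d, np.ones_like(d)],-1)
    return (P@E.T)[...,:3]
E
python3 - <<'E'
from h import *
for n in("scene","top"):
    c=imaging.read_camera(n); cv2.imwrite(f"pics/{n}0.png",c["frame"])
    np.savez(f"{n}0.npz",f=c["frame"],P=cloud(c),d=c["depth"]); print(c["camera_matrix"],c["extrinsics"])
s=get_state(); print(s)
E
```

```text
pics
[[444.24906668   0.         321.81109966]
 [  0.         444.24906668 240.05898532]
 [  0.           0.           1.        ]] [[-0.82360892  0.26918756 -0.49920578 -0.04702227]
 [-0.56709343 -0.37756543  0.73201734  0.96358185]
 [ 0.00856711  0.88599233  0.46362075  0.5808047 ]
 [ 0.          0.          0.          1.        ]]
[[521.99077605   0.         327.97433949]
 [  0.         521.99077605 233.32597247]
 [  0.           0.           1.        ]] [[-0.00441626  0.99762437 -0.06874678  0.40294214]
 [-0.99998872 -0.00428551  0.00204928  0.15881409]
 [ 0.00174979  0.06875506  0.99763204  1.2751356 ]
 [ 0.          0.          0.          1.        ]]
{'time': 0.1, 'qpos': array([-1.46302800e+00,  2.87133649e-01,  1.57807923e+00,  3.09579180e-05,
        1.27861314e+00, -1.50003780e-01]), 'dq': array([ 1.01268412e-03, -5.32060157e-05, -2.54733559e-03,  5.88758764e-04,
        5.09387263e-04,  1.18334087e-03]), 'joint_efforts': array([ 7.16155319e-04, -4.07296121e+01, -2.93699062e+01, -1.22072965e-04,
        3.41004852e-03, -1.91372507e-06]), 'eef_pos': array([ 0.17204722, -0.65212496,  0.25502139]), 'tcp_rot': array([ 9.91705641e-01,  1.28524998e-01,  3.83947519e-05, -1.11612454e-03]), 'contact_force': array([0.13886888, 0.02327845, 0.22393962]), 'wrist_torque': array([ 0.00015866, -0.03902721, -0.01807778]), 'finger_force': 0.0, 'opening': 0.998367380646366}
```

View pics/top0.png

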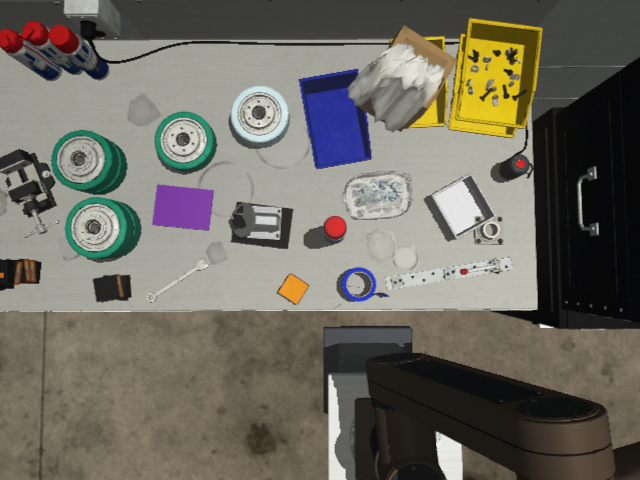

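View pics/scene0.png

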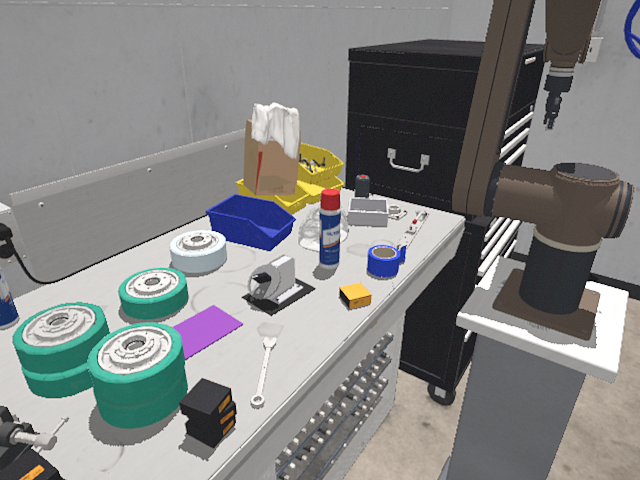

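The top view shows the dispenser (262,225) on the black pad with its dial facing image left (+y). The can is at (330,232), the tray at (458,207), the carton at (293,289), the tape at (357,284) and the spanner at (180,280). The scene view shows the dial face at (262,280).

```bash
python3 - <<'E'
from h import *
z=np.load("top0.npz"); f,P=z["f"],z["P"]
hsv=cv2.cvtColor(f,cv2.COLOR_BGR2HSV)
def roi(m,x0,y0,x1,y1):
    r=np.zeros_like(m,bool); r[y0:y1,x0:x1]=m[y0:y1,x0:x1]; return r
Z=P[...,2]
def rect(n,m):
    p=P[m][:,:2].astype(np.float32); r=cv2.minAreaRect(p*1000); print(n,m.sum(),"c",np.round(r[0]),"size",np.round(r[1]),"ang",round(r[2],1),"z",np.round(np.percentile(P[m][:,2],[5,50,95]),3))
rect("pad dark",roi((hsv[...,2]<60)&(Z<.012),225,195,300,255))
rect("foot",roi((hsv[...,2]>60)&(Z>.006)&(Z<.014),225,195,300,255))
rect("disp roof",roi(Z>.066,225,195,300,255))
rect("disp hi",roi(Z>.02,225,195,300,255))
rect("tray",roi(Z>.03,420,165,490,245))
rect("can",roi(Z>.03,300,205,350,255))
rect("cantop",roi(Z>.18,300,205,350,255))
rect("tape",roi(Z>.02,330,260,390,305))
rect("bearing",roi(Z>.012,270,268,315,310))
rect("bag",roi(Z>.02,335,165,420,225))
rect("bearing block",roi(Z>.01,475,214,510,246))
rect("wheel",roi(Z>.02,225,80,295,150))
rect("bluebin",roi(Z>.02,295,65,372,170))
cv2.imwrite("pics/c1.png",cv2.resize(f[190:260,215:315],None,fx=7,fy=7,interpolation=cv2.INTER_CUBIC))
s=np.load("scene0.npz")["f"]
cv2.imwrite("pics/c2.png",cv2.resize(s[245:320,235:325],None,fx=7,fy=7,interpolation=cv2.INTER_CUBIC))
E
```

```text
pad dark 701 c [512. 318.] size [139.  98.] ang 82.3 z [-0.     0.004  0.008]
foot 458 c [517. 331.] size [158. 137.] ang 81.1 z [0.006 0.009 0.013]
disp roof 601 c [488. 261.] size [256.  69.] ang 65.4 z [0.068 0.075 0.081]
disp hi 1037 c [486. 267.] size [261.  80.] ang 69.4 z [0.032 0.07  0.08 ]
tray 533 c [476. -37.] size [132. 413.] ang 28.7 z [0.032 0.042 0.049]
can 567 c [486. 146.] size [ 53. 159.] ang 62.8 z [0.066 0.198 0.203]
cantop 409 c [458. 143.] size [110.  44.] ang 0.8 z [0.192 0.199 0.203]
tape 525 c [371.  88.] size [138.  79.] ang 37.6 z [0.037 0.048 0.053]
bearing 531 c [379. 221.] size [ 60. 118.] ang 48.0 z [0.02  0.025 0.029]
bag 2854 c [519.  54.] size [190. 249.] ang 85.4 z [0.029 0.065 0.106]
bearing block 378 c [472. -52.] size [ 71. 438.] ang 9.0 z [0.01  0.023 0.045]
wheel 2733 c [614. 281.] size [468. 137.] ang 13.8 z [0.041 0.054 0.065]
bluebin 2449 c [638. 116.] size [453. 154.] ang 8.5 z [0.029 0.085 0.318]
```

View pics/c1.png

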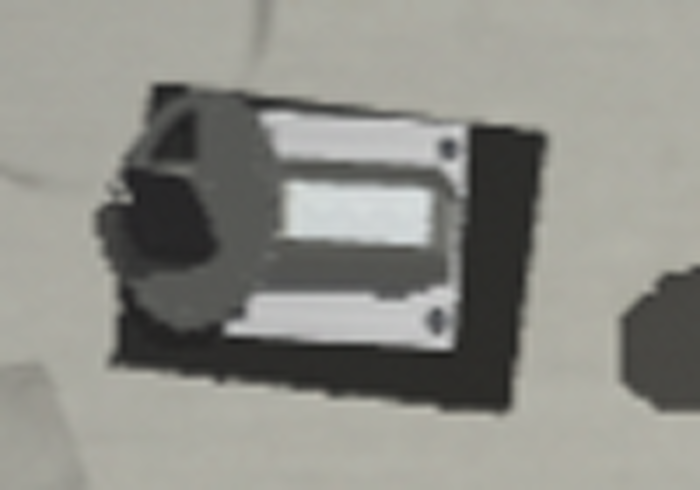

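View pics/c2.png

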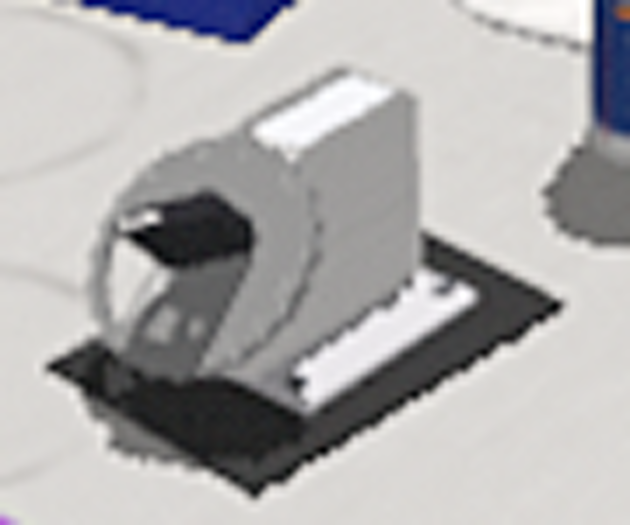

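Crop 1 puts the pad corners at crop px (155,85), (547,130), (510,410) and (112,362). The big dark window is at (175,140), on the +x side of the dial, so the joint is near 0. Crop 2 shows the knob bar lying roughly horizontal with its white line at the left end. Next I'll check the cabinet extents and get plane-cast positions.

```bash
cat >> h.py <<'E'
def ray(c,uv,h):
    K=np.array(c["camera_matrix"]);E=np.array(c["extrinsics"])
    uv=np.atleast_2d(uv).astype(float)
    d=np.c_[(uv[:,0]-K[0,2])/K[0,0],-(uv[:,1]-K[1,2])/K[1,1],-np.ones(len(uv))]@E[:3,:3].T
    o=E[:3,3]; return o+d*((h-o[2])/d[:,2])[:,None]
E
python3 - <<'E'
from h import *
np.set_printoptions(precision=4,suppress=True)
P=np.load("scene0.npz")["P"]; T=np.load("top0.npz")["P"]
for uv in[(400,52),(480,55),(352,60),(420,45),(360,150)]: print("cab",uv,P[uv[1],uv[0]])
for uv in[(545,100),(560,300),(600,200),(630,320)]: print("cabtop",uv,T[uv[1],uv[0]])
c=imaging.read_camera("top")
pc=np.array([(155,85),(547,130),(510,410),(112,362)])/7+[215,190]
w=ray(c,pc,.004); print("pad",w, w.mean(0), [np.linalg.norm(w[i]-w[i-1]) for i in range(4)])
e=(w[1]+w[2]-w[0]-w[3])/2; print("yaw x_d",np.arctan2(e[1],e[0]))
fc=np.array([(448,148),(436,320)])/7+[215,190]; print("foot screws",ray(c,fc,.009))
fe=np.array([(468,125),(455,350)])/7+[215,190]; print("foot rear corners",ray(c,fe,.009))
f=c["frame"];hsv=cv2.cvtColor(f,cv2.COLOR_BGR2HSV)
m=np.zeros((480,640),np.uint8); m[215:245,315:350]=((hsv[215:245,315:350,1]>150)).astype(np.uint8)
ys,xs=np.nonzero(m); print("can cap",ray(c,[xs.mean(),ys.mean()],.2))
tc=np.array([(425,195),(462,174),(489,218),(448,241)]); w=ray(c,tc,.04); print("tray",w,w.mean(0),[np.linalg.norm(w[i]-w[i-1]) for i in range(4)])
E
```

```text
cab (400, 52) [ 0.6075 -0.4227  0.4591]
cab (480, 55) [ 0.371  -0.4705  0.4606]
cab (352, 60) [ 0.7817 -0.4221  0.4249]
cab (420, 45) [ 0.6716 -0.7252  0.4608]
cab (360, 150) [ 0.735  -0.4246  0.1221]
cabtop (545, 100) [ 1.0003 -0.619  -0.5434]
cabtop (560, 300) [ 0.3231 -0.4284 -0.0488]
cabtop (600, 200) [ 0.5489 -0.4283  0.1621]
cabtop (630, 320) [ 0.3025 -0.4271  0.2567]
pad [[0.5681 0.3784 0.004 ]
 [0.5517 0.2412 0.004 ]
 [0.4537 0.2541 0.004 ]
 [0.4711 0.3927 0.004 ]] [0.5111 0.3166 0.004 ] [np.float64(0.09806208988325821), np.float64(0.13818072729952058), np.float64(0.0987670544544194), np.float64(0.1396599429753908)]
yaw x_d -1.6925394292409295
foot screws [[0.5449 0.2754 0.009 ]
 [0.4849 0.2794 0.009 ]]
foot rear corners [[0.5529 0.2684 0.009 ]
 [0.4744 0.2728 0.009 ]]
can cap [[0.4915 0.142  0.2   ]]
tray [[ 0.5787 -0.0755  0.04  ]
 [ 0.6289 -0.1649  0.04  ]
 [ 0.5229 -0.2268  0.04  ]
 [ 0.4686 -0.1281  0.04  ]] [ 0.5498 -0.1488  0.04  ] [np.float64(0.12201430268033969), np.float64(0.102533794873128), np.float64(0.1227139832064978), np.float64(0.11261870037178891)]
```

Call:
jog_arm --increments '[{"dx": 0.1, "dy": 0.4, "dz": 0.3}, {"dx": 0.2, "dy": 0.8, "dz": 0.6}, {"dx": 0.25, "dy": 1, "dz": 0.7}]'

```text
$.increments[0]: bad value
```

Call:
jog_arm --increments '[{"dx": 0.05, "dy": 0.4}, {"dx": 0.1, "dy": 0.8}, {"dx": 0.15, "dy": 1}]'

```text
$.increments[0]: bad value
```

Call:
jog_arm --increments '[{"dx": 0.1, "dy": 0.4}, {"dx": 0.2, "dy": 0.8}, {"dx": 0.5, "dy": 1}]'

```text
$.increments[0]: bad value
```

Call:
jog_arm --increments '[{"dx": 0.1, "dy": 0.4, "dz": 0.3, "ax": 0, "ay": 0, "az": 0, "gripper": 1}, {"dx": 0.2, "dy": 0.8, "dz": 0.6, "ax": 0, "ay": 0, "az": 0, "gripper": 1}, {"dx": 0.25, "dy": 1, "dz": 0.7, "ax": 0, "ay": 0, "az": 0, "gripper": 1}]'

```text
time: 0.45
eef_pos: [0.2022, -0.5316, 0.3406]
tcp_rot: [0.992, 0.128, 0.0, -0.001]
contact_force: [0.4, -0.0, 0.9]
opening: 0.999
finger_force: 0.0
```

Call:
jog_arm --increments '[{"dx": 0.05, "dy": 0.4, "dz": 0, "ax": 0, "ay": 0, "az": 0, "gripper": 0.2}, {"dx": 0.1, "dy": 0.8, "dz": 0, "ax": 0, "ay": 0, "az": 0, "gripper": 0.2}, {"dx": 0.15, "dy": 1, "dz": 0, "ax": 0, "ay": 0, "az": 0, "gripper": 0.2}]'

```text
time: 0.75
eef_pos: [0.2204, -0.4095, 0.3402]
tcp_rot: [0.992, 0.129, 0.0, -0.0]
contact_force: [-0.5, 0.4, 0.3]
opening: 0.603
finger_force: 0.0
```

Call:
jog_arm --increments '[{"dx": 0.1, "dy": 0.4, "dz": 0, "ax": 0, "ay": 0, "az": 0, "gripper": 0}, {"dx": 0.2, "dy": 0.8, "dz": 0, "ax": 0, "ay": 0, "az": 0, "gripper": 0}, {"dx": 0.5, "dy": 1, "dz": 0, "ax": 0, "ay": 0, "az": 0, "gripper": 0}]'

```text
time: 1.05
eef_pos: [0.2791, -0.2897, 0.3401]
tcp_rot: [0.992, 0.128, -0.0, 0.0]
contact_force: [0.5, -1.3, 0.1]
opening: 0.5
finger_force: 0.0
```

Call:
jog_arm --increments '[{"dx": 0.35, "dy": 0.35, "dz": 0, "ax": 0, "ay": 0, "az": 0, "gripper": 0}, {"dx": 0.7, "dy": 0.7, "dz": 0, "ax": 0, "ay": 0, "az": 0, "gripper": 0}, {"dx": 1, "dy": 1, "dz": 0, "ax": 0, "ay": 0, "az": 0, "gripper": 0}]'

```text
time: 1.35
eef_pos: [0.387, -0.1848, 0.3404]
tcp_rot: [0.992, 0.128, 0.0, 0.0]
contact_force: [0.7, -0.6, -0.0]
opening: 0.498
finger_force: 0.0
```

Call:
jog_arm --increments '[{"dx": 0.35, "dy": 0.35, "dz": 0, "ax": 0, "ay": 0, "az": 0, "gripper": 0}, {"dx": 0.7, "dy": 0.7, "dz": 0, "ax": 0, "ay": 0, "az": 0, "gripper": 0}, {"dx": 1, "dy": 1, "dz": 0, "ax": 0, "ay": 0, "az": 0, "gripper": 0}]'

```text
time: 1.65
eef_pos: [0.4932, -0.0785, 0.3402]
tcp_rot: [0.992, 0.129, 0.0, 0.0]
contact_force: [0.5, -0.4, 0.5]
opening: 0.502
finger_force: 0.0
```

Call:
jog_arm --increments '[{"dx": 0, "dy": 0.4, "dz": 0, "ax": 0, "ay": 0, "az": 0, "gripper": 0}, {"dx": 0, "dy": 0.8, "dz": 0, "ax": 0, "ay": 0, "az": 0, "gripper": 0}, {"dx": 0, "dy": 1, "dz": 0, "ax": 0, "ay": 0, "az": 0, "gripper": 0}]'

```text
time: 1.95
eef_pos: [0.4918, 0.0427, 0.3398]
tcp_rot: [0.992, 0.13, -0.0, -0.001]
contact_force: [-0.2, -1.0, -0.0]
opening: 0.497
finger_force: 0.0
```

Call:
jog_arm --increments '[{"dx": 0, "dy": 0.4, "dz": 0, "ax": 0, "ay": 0, "az": 0, "gripper": 0}, {"dx": 0, "dy": 0.8, "dz": 0, "ax": 0, "ay": 0, "az": 0, "gripper": 0}, {"dx": 0, "dy": 1, "dz": 0, "ax": 0, "ay": 0, "az": 0, "gripper": 0}]'

```text
time: 2.25
eef_pos: [0.4915, 0.1625, 0.34]
tcp_rot: [0.992, 0.13, -0.0, -0.0]
contact_force: [-0.1, -0.1, 0.4]
opening: 0.502
finger_force: 0.0
```

Call:
jog_arm --increments '[{"dx": 0, "dy": 0.4, "dz": 0, "ax": 0, "ay": 0, "az": 0, "gripper": 0}, {"dx": 0, "dy": 0.8, "dz": 0, "ax": 0, "ay": 0, "az": 0, "gripper": 0}, {"dx": 0, "dy": 1, "dz": 0, "ax": 0, "ay": 0, "az": 0, "gripper": 0}]'

```text
time: 2.55
eef_pos: [0.4914, 0.2825, 0.3399]
tcp_rot: [0.992, 0.13, -0.0, -0.0]
contact_force: [0.4, -0.8, -0.8]
opening: 0.5
finger_force: 0.0
```

```bash
cat >> h.py <<'E'
from scipy.spatial.transform import Rotation as R
def disp(x,y,yaw,z=.004):
    return np.array([x,y,z]),R.from_euler("z",yaw)
def knobR(Rd,ang): # tool z=-n; tool y along bar-normal: up-slope when ang=0, turned ang about n
    n=Rd.apply([-.643,0,.766]); up=Rd.apply([.766,0,.643])
    y=R.from_rotvec(n*ang).apply(up); z=-n
    return R.from_matrix(np.c_[np.cross(y,z),y,z]),n
def move(p,Rt):
    s=get_state(); d=(p-s["eef_pos"])/.12; r=(Rt*R.from_quat(s["tcp_rot"]).inv()).as_rotvec()/(np.pi/2)
    print("d/.12",d.round(3),"rot share",r.round(3),"deg",np.linalg.norm(r)*90)
E
python3 - <<'E'
from h import *
o,Rd=disp(.517,.3325,-1.627); K,n=knobR(Rd,0); c=o+Rd.apply([-.021,0,.044])
move(c+n*.15,K); print(get_state()["qpos"].round(2))
E
```

```text
d/.12 [ 0.268  1.394 -1.475] rot share [-0.445 -0.046 -0.193] deg 43.81843747096531
[ 0.34 -0.01  1.75  0.    1.4   1.65]
```

Call:
jog_arm --increments '[{"dx": 0.1, "dy": 0.4, "dz": -0.1, "ax": -0.08, "ay": -0.01, "az": -0.035, "gripper": -0.3}, {"dx": 0.2, "dy": 0.7, "dz": -0.3, "ax": -0.16, "ay": -0.018, "az": -0.07, "gripper": -0.3}, {"dx": 0.27, "dy": 1, "dz": -0.5, "ax": -0.24, "ay": -0.026, "az": -0.105, "gripper": -0.3}, {"dx": 0.27, "dy": 1, "dz": -0.7, "ax": -0.32, "ay": -0.034, "az": -0.14, "gripper": -0.3}, {"dx": 0.27, "dy": 1, "dz": -0.8, "ax": -0.4, "ay": -0.042, "az": -0.174, "gripper": -0.3}, {"dx": 0.27, "dy": 1, "dz": -0.9, "ax": -0.445, "ay": -0.046, "az": -0.193, "gripper": -0.3}]'

```text
time: 3.15
eef_pos: [0.5237, 0.4004, 0.2292]
tcp_rot: [0.938, -0.027, -0.01, 0.346]
contact_force: [-0.1, 0.4, -0.5]
opening: 0.349
finger_force: 0.0
```

Call:
jog_arm --increments '[{"dx": 0, "dy": 0.3, "dz": -0.3, "ax": 0, "ay": 0, "az": 0, "gripper": -0.3}, {"dx": 0, "dy": 0.39, "dz": -0.5, "ax": 0, "ay": 0, "az": 0, "gripper": -0.3}, {"dx": 0, "dy": 0.39, "dz": -0.5, "ax": 0, "ay": 0, "az": 0, "gripper": -0.3}]'

```text
time: 3.45
eef_pos: [0.5222, 0.4462, 0.1658]
tcp_rot: [0.938, -0.025, -0.012, 0.346]
contact_force: [-0.9, 0.2, -0.6]
opening: 0.354
finger_force: 0.0
```

```bash
python3 - <<'E'
from h import *
s=get_state(); c=imaging.read_camera("wrist"); cv2.imwrite("pics/w1.png",c["frame"])
print(s["eef_pos"],s["tcp_rot"],s["qpos"].round(2)); print(c["camera_matrix"],c["mount"])
np.savez("w1.npz",f=c["frame"],K=c["camera_matrix"],M=c["mount"],p=s["eef_pos"],q=s["tcp_rot"],d=c["depth"])
E
```

```text
[0.52221923 0.44617627 0.16579614] [ 0.93799524 -0.02519465 -0.01240812  0.34550861] [ 0.71  0.67  1.32 -0.49  1.68  2.42]
[[371.64829954   0.         324.69134388]
 [  0.         371.64829954 240.2645499 ]
 [  0.           0.           1.        ]] [[-2.36402031e-05  9.57798184e-01  2.87441537e-01  7.26310068e-02]
 [ 9.99999992e-01  5.77705305e-05 -1.10256529e-04  7.03771827e-04]
 [-1.22209154e-04  2.87441533e-01 -9.57798178e-01 -1.17334237e-01]
 [ 0.00000000e+00  0.00000000e+00  0.00000000e+00  1.00000000e+00]]
```

View pics/w1.png

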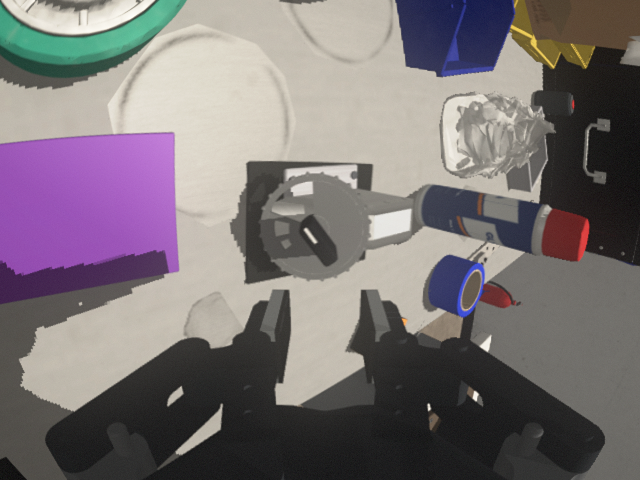

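The wrist view shows the dial at (315,225), the dark knob bar running diagonally from about (302,215) to (337,262), and the large window at about (290,195). I'll zoom in and measure.

```bash
python3 - <<'E'
from h import *
f=cv2.imread("pics/w1.png"); cv2.imwrite("pics/w1c.png",cv2.resize(f[155:295,235:385],None,fx=4,fy=4,interpolation=cv2.INTER_CUBIC))
E
```

```text
(no output)
```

View pics/w1c.png

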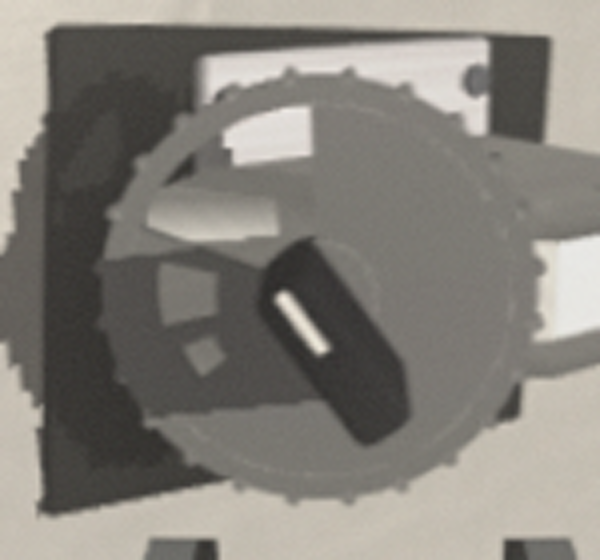

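The zoom shows the medium window straight down-slope of the dial centre, so the joint is about 0.65. The white line runs from crop (280,293) to (325,352) and the dial is centred near (320,290). I'll cast these onto the dial planes.

```bash
cat >> h.py <<'E'
def wrays(K,M,p,q,uv):
    uv=np.atleast_2d(uv).astype(float); a=uv-[K[0,2],K[1,2]]; r=np.hypot(*a.T); t=r/K[0,0]
    d=np.c_[a[:,0]/r*np.sin(t),-a[:,1]/r*np.sin(t),-np.cos(t)]
    Rt=R.from_quat(q); return p+Rt.apply(M[:3,3]), Rt.apply(d@M[:3,:3].T)
def wcast(w,uv,p0,n):
    o,d=wrays(w["K"],w["M"],w["p"],w["q"],uv); return o+d*(((p0-o)@n)/(d@n))[:,None]
E
python3 - <<'E'
from h import *
np.set_printoptions(precision=4,suppress=True)
w=np.load("w1.npz"); o,Rd=disp(.517,.3325,-1.627); K,n=knobR(Rd,0); c=o+Rd.apply([-.021,0,.044])
up=Rd.apply([.766,0,.643]); yd=Rd.apply([0,1,0])
loc=lambda P:np.c_[(P-c)@(-up),(P-c)@(yd)]*1000   # (down slope, y_d) mm
full=lambda a:np.array(a)/4+[235,155]
rim=full([(115,210),(100,270),(105,330),(180,455),(320,495),(450,455),(515,375),(530,300),(505,180),(440,115),(350,75),(270,85),(180,125)])
L=loc(wcast(w,rim,c+n*.004,n)).astype(np.float32); e=cv2.fitEllipse(L); print("rim",e)
l=loc(wcast(w,full([(280,293),(325,352),(300,323)]),c+n*.033,n)); print("line",l, "ang",np.degrees(np.arctan2(*(l[0]-l[1])[::-1])))
print("bar top outline",loc(wcast(w,full([(265,300),(312,238),(408,385),(408,415),(370,445)]),c+n*.033,n)))
print("medium, small",loc(wcast(w,full([(188,293),(207,355)]),c+n*.004,n)))
fo=np.array([0,0,.009]); k=np.array([0,0,1.])
print("rear foot corner",wcast(w,full([(488,38)]),fo,k),"pred",o+Rd.apply([.062,.04,.005]))
print("pad corners",wcast(w,full([(550,38),(48,30),(40,515)]),fo*4/9,k))
E
```

```text
rim ((1.3549742698669434, 0.549656867980957), (79.67765045166016, 80.84490966796875), 34.72515869140625)
line [[ 6.5879  8.8434]
 [-0.7278 -1.2206]
 [ 3.3594  3.753 ]] ang 53.98620208477942
bar top outline [[  9.0539   7.6578]
 [  1.3294  18.0456]
 [-14.4993  -6.9441]
 [-14.5763 -12.2418]
 [ -8.2532 -17.6174]]
medium, small [[ 24.8747   1.0166]
 [ 21.6587 -10.9208]]
rear foot corner [[0.5536 0.2698 0.009 ]] pred [0.5535 0.2684 0.009 ]
pad corners [[0.5504 0.2427 0.004 ]
 [0.5682 0.3825 0.004 ]
 [0.4712 0.3955 0.004 ]]
```

```bash
python3 - <<'E'
from h import *
o,Rd=disp(.517,.3325,-1.627); K,n=knobR(Rd,np.radians(36)); up=Rd.apply([.766,0,.643]); yd=Rd.apply([0,1,0])
c=o+Rd.apply([-.021,0,.044])-up*.0012+yd*.0005
move(c+n*.08,K); move(c+n*.034,K); print("step",(n*-.046/.12).round(3),"turn .94",(n*.94/(np.pi/2)).round(3),c+n*.034)
E
```

```text
d/.12 [-0.015 -0.334 -0.504] rot share [0.019 0.256 0.306] deg 35.936115381410396
d/.12 [-0.029 -0.58  -0.798] rot share [0.019 0.256 0.306] deg 35.936115381410396
step [-0.014 -0.246 -0.294] turn .94 [0.022 0.384 0.458] [0.51995858 0.37618398 0.0732724 ]
```

Call:
jog_arm --increments '[{"dx": -0.005, "dy": -0.1, "dz": -0.15, "ax": 0.005, "ay": 0.064, "az": 0.076, "gripper": -0.3}, {"dx": -0.01, "dy": -0.2, "dz": -0.3, "ax": 0.01, "ay": 0.128, "az": 0.153, "gripper": -0.3}, {"dx": -0.015, "dy": -0.3, "dz": -0.45, "ax": 0.015, "ay": 0.192, "az": 0.23, "gripper": -0.3}, {"dx": -0.015, "dy": -0.334, "dz": -0.504, "ax": 0.019, "ay": 0.256, "az": 0.306, "gripper": -0.3}, {"dx": -0.015, "dy": -0.334, "dz": -0.504, "ax": 0.019, "ay": 0.256, "az": 0.306, "gripper": -0.3}, {"dx": -0.015, "dy": -0.334, "dz": -0.504, "ax": 0.019, "ay": 0.256, "az": 0.306, "gripper": -0.3}]'

```text
time: 4.1
eef_pos: [0.5239, 0.4061, 0.1143]
tcp_rot: [0.904, 0.262, -0.112, 0.319]
contact_force: [0.9, -0.0, -0.3]
opening: 0.343
finger_force: 0.0
```

```bash
python3 - <<'E'
from h import *
o,Rd=disp(.517,.3325,-1.627); K,n=knobR(Rd,np.radians(36)); up=Rd.apply([.766,0,.643]); yd=Rd.apply([0,1,0])
c=o+Rd.apply([-.021,0,.044])-up*.0012+yd*.0005
s=get_state(); print(s["eef_pos"],s["qpos"].round(2)); move(c+n*.034,K)
E
```

```text
[0.52390812 0.40611584 0.11430309] [ 0.67  0.66  1.43 -0.5   1.55  1.82]
d/.12 [-0.033 -0.249 -0.342] rot share [-0.005  0.004  0.004] deg 0.6443274142291635
```

Call:
jog_arm --increments '[{"dx": -0.02, "dy": -0.13, "dz": -0.17, "ax": 0, "ay": 0, "az": 0, "gripper": -0.3}, {"dx": -0.033, "dy": -0.249, "dz": -0.342, "ax": 0, "ay": 0, "az": 0, "gripper": -0.3}, {"dx": -0.033, "dy": -0.249, "dz": -0.342, "ax": 0, "ay": 0, "az": 0, "gripper": -0.3}, {"dx": -0.033, "dy": -0.249, "dz": -0.342, "ax": 0, "ay": 0, "az": 0, "gripper": -0.3}]'

```text
time: 4.5
eef_pos: [0.5197, 0.3769, 0.0725]
tcp_rot: [0.904, 0.263, -0.112, 0.319]
contact_force: [0.5, -0.5, 0.2]
opening: 0.35
finger_force: 0.0
```

```bash
python3 - <<'E'
from h import *
o,Rd=disp(.517,.3325,-1.627); K,n=knobR(Rd,np.radians(36)); up=Rd.apply([.766,0,.643]); yd=Rd.apply([0,1,0])
c=o+Rd.apply([-.021,0,.044])-up*.0012+yd*.0005
s=get_state(); print(s["eef_pos"],s["contact_force"],s["opening"]); move(c+n*.034,K)
s=get_state();w=imaging.read_camera("wrist"); f=w["frame"]; cv2.imwrite("pics/w2.png",f[150:430,120:520])
np.savez("w2.npz",f=f,p=s["eef_pos"],q=s["tcp_rot"],K=w["camera_matrix"],M=w["mount"])
E
```

```text
[0.5196736  0.37690126 0.07253282] [ 0.46764365 -0.47494346  0.15142237] 0.3502340279922946
d/.12 [ 0.002 -0.006  0.006] rot share [-0.005  0.003  0.003] deg 0.5697518561997367
```

View pics/w2.png

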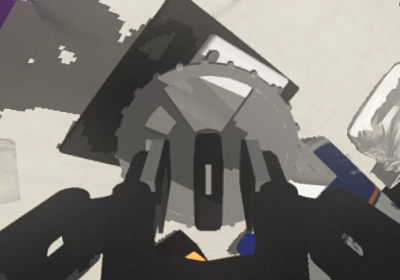

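The bar is upright at (207,180), centred between and parallel to the pads at (165,180) and (252,180). I'll close with a moderate force.

Call:
jog_arm --increments '[{"dx": 0, "dy": 0, "dz": 0, "ax": 0, "ay": 0, "az": 0, "gripper": -1}, {"dx": 0, "dy": 0, "dz": 0, "ax": 0, "ay": 0, "az": 0, "gripper": -1}, {"dx": 0, "dy": 0, "dz": 0, "ax": 0, "ay": 0, "az": 0, "gripper": -1}, {"dx": 0, "dy": 0, "dz": 0, "ax": 0, "ay": 0, "az": 0, "gripper": -1}]' --force 40

```text
time: 4.95
eef_pos: [0.5202, 0.3765, 0.0729]
tcp_rot: [0.903, 0.263, -0.112, 0.32]
contact_force: [1.5, -1.1, 6.6]
opening: 0.118
finger_force: 45.3
```

Call:
jog_arm --increments '[{"dx": 0, "dy": 0, "dz": 0, "ax": 0.003, "ay": 0.05, "az": 0.06, "gripper": -1}, {"dx": 0, "dy": 0, "dz": 0, "ax": 0.006, "ay": 0.1, "az": 0.12, "gripper": -1}, {"dx": 0, "dy": 0, "dz": 0, "ax": 0.009, "ay": 0.15, "az": 0.18, "gripper": -1}, {"dx": 0, "dy": 0, "dz": 0, "ax": 0.011, "ay": 0.2, "az": 0.24, "gripper": -1}, {"dx": 0, "dy": 0, "dz": 0, "ax": 0.014, "ay": 0.25, "az": 0.3, "gripper": -1}, {"dx": 0, "dy": 0, "dz": 0, "ax": 0.017, "ay": 0.3, "az": 0.36, "gripper": -1}, {"dx": 0, "dy": 0, "dz": 0, "ax": 0.02, "ay": 0.35, "az": 0.418, "gripper": -1}, {"dx": 0, "dy": 0, "dz": 0, "ax": 0.022, "ay": 0.39, "az": 0.465, "gripper": -1}, {"dx": 0, "dy": 0, "dz": 0, "ax": 0.022, "ay": 0.39, "az": 0.465, "gripper": -1}, {"dx": 0, "dy": 0, "dz": 0, "ax": 0.022, "ay": 0.39, "az": 0.465, "gripper": -1}]'

```text
time: 5.95
eef_pos: [0.5207, 0.3765, 0.073]
tcp_rot: [0.681, 0.648, -0.249, 0.233]
contact_force: [3.0, -0.9, 5.8]
opening: 0.122
finger_force: 45.3
```

```bash
python3 - <<'E'
from h import *
s=get_state(); o,Rd=disp(.517,.3325,-1.627)
for a in (90,):
    K,n=knobR(Rd,np.radians(a)); print(np.degrees((K*R.from_quat(s["tcp_rot"]).inv()).as_rotvec()).round(2), n.round(3))
print(s["contact_force"],s["wrist_torque"],s["qpos"].round(2))
print("back off .1:", (n*.1/.12).round(3))
E
```

```text
[-0.19 -0.28 -0.2 ] [0.036 0.642 0.766]
[ 2.95687448 -0.90637122  5.77872469] [-0.37438081 -0.31519798  0.36620828] [ 0.64  0.67  1.5  -0.52  1.47  0.88]
back off .1: [0.03  0.535 0.638]
```

Call:
jog_arm --increments '[{"dx": 0, "dy": 0, "dz": 0, "ax": 0, "ay": 0, "az": 0, "gripper": -0.2}, {"dx": 0, "dy": 0, "dz": 0, "ax": 0, "ay": 0, "az": 0, "gripper": -0.2}, {"dx": 0.01, "dy": 0.13, "dz": 0.16, "ax": 0, "ay": 0, "az": 0, "gripper": -0.2}, {"dx": 0.02, "dy": 0.35, "dz": 0.42, "ax": 0, "ay": 0, "az": 0, "gripper": -0.2}, {"dx": 0.03, "dy": 0.6, "dz": 0.72, "ax": 0, "ay": 0, "az": 0, "gripper": 0.6}, {"dx": 0.03, "dy": 0.8, "dz": 0.954, "ax": 0, "ay": 0, "az": 0, "gripper": 0.6}, {"dx": 0.03, "dy": 0.8, "dz": 0.954, "ax": 0, "ay": 0, "az": 0, "gripper": 0.6}, {"dx": 0.03, "dy": 0.8, "dz": 0.954, "ax": 0, "ay": 0, "az": 0, "gripper": 0.6}]'

```text
time: 6.75
eef_pos: [0.522, 0.4729, 0.185]
tcp_rot: [0.681, 0.648, -0.25, 0.231]
contact_force: [0.6, -0.1, -0.7]
opening: 0.801
finger_force: 0.0
```

```bash
python3 - <<'E'
from h import *
s=get_state();w=imaging.read_camera("wrist"); f=w["frame"]
np.savez("w3.npz",f=f,p=s["eef_pos"],q=s["tcp_rot"],K=w["camera_matrix"],M=w["mount"])
cv2.imwrite("pics/w3.png",cv2.resize(f[90:290,225:425],None,fx=3,fy=3,interpolation=cv2.INTER_CUBIC)); print(s["eef_pos"])
E
```

```text
[0.52199907 0.47293425 0.18495178]
```

View pics/w3.png

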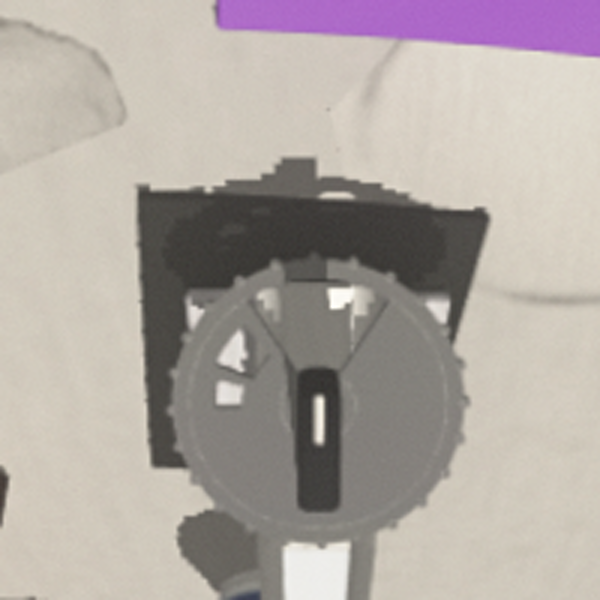

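The large window now lies symmetrically over the outlet side, with the bar along the axis at (318,440). I'll check whether the dispenser shifted, then go to the lift grasp.

```bash
python3 - <<'E'
from h import *
np.set_printoptions(precision=4,suppress=True)
w=np.load("w3.npz"); o,Rd=disp(.517,.3325,-1.627)
full=lambda a:np.array(a)/3+[225,90]
P=wcast(w,full([(188,291),(449,297)]),np.array([0,0,.009]),np.array([0,0,1.])); print(P, o+Rd.apply([[-.02,.04,.005],[-.02,-.04,.005]]))
n=Rd.apply([-.643,0,.766]);up=Rd.apply([.766,0,.643]); yd=Rd.apply([0,1,0]); c=o+Rd.apply([-.021,0,.044])
rim=full([(178,400),(195,320),(245,272),(400,275),(450,330),(463,400),(430,490),(315,540),(215,500)])
Q=wcast(w,rim,c+n*.004,n)-c; print(cv2.fitEllipse((np.c_[Q@-up,Q@yd]*1000).astype(np.float32)))
g=o+Rd.apply([.040,0,.052]); yv=Rd.apply([0,1,0])
for s in(1,-1):
    y=yv*s; z=np.array([0,0,-1.]); T=R.from_matrix(np.c_[np.cross(y,z),y,z]); move(g+[0,0,.006],T)
E
```

```text
[[0.4808 0.3591 0.009 ]
 [0.5582 0.3533 0.009 ]] [[0.5581 0.3502 0.009 ]
 [0.4782 0.3547 0.009 ]]
((2.445986747741699, 1.3398525714874268), (79.14593505859375, 82.32777404785156), 93.58306884765625)
d/.12 [-0.058 -1.493 -1.011] rot share [ 0.443 -0.031 -0.004] deg 39.9292765950508
d/.12 [-0.058 -1.493 -1.011] rot share [0.048 0.68  1.876] deg 179.62116956648092
```

Call:
jog_arm --increments '[{"dx": 0, "dy": -0.1, "dz": 0.1, "ax": 0.08, "ay": -0.005, "az": 0, "gripper": 0.6}, {"dx": -0.01, "dy": -0.3, "dz": 0.1, "ax": 0.16, "ay": -0.01, "az": 0, "gripper": 0.6}, {"dx": -0.02, "dy": -0.6, "dz": 0.1, "ax": 0.24, "ay": -0.016, "az": -0.003, "gripper": 0.6}, {"dx": -0.04, "dy": -0.8, "dz": 0.1, "ax": 0.32, "ay": -0.022, "az": -0.006, "gripper": 0.6}, {"dx": -0.05, "dy": -1, "dz": 0.1, "ax": 0.4, "ay": -0.028, "az": -0.008, "gripper": 0.6}, {"dx": -0.06, "dy": -1, "dz": 0.1, "ax": 0.443, "ay": -0.031, "az": -0.01, "gripper": 0.6}]'

```text
time: 7.4
eef_pos: [0.5138, 0.3476, 0.1945]
tcp_rot: [0.732, 0.682, -0.001, -0.003]
contact_force: [-0.2, 0.0, -0.7]
opening: 0.8
finger_force: 0.0
```

Call:
jog_arm --increments '[{"dx": 0, "dy": -0.3, "dz": 0, "ax": 0, "ay": 0, "az": 0, "gripper": 0.6}, {"dx": 0, "dy": -0.485, "dz": 0, "ax": 0, "ay": 0, "az": 0, "gripper": 0.6}, {"dx": 0, "dy": -0.485, "dz": -0.1, "ax": 0, "ay": 0, "az": 0, "gripper": 0.6}, {"dx": 0, "dy": -0.485, "dz": -0.1, "ax": 0, "ay": 0, "az": 0, "gripper": 0.6}, {"dx": 0, "dy": -0.485, "dz": -0.1, "ax": 0, "ay": 0, "az": 0, "gripper": 0.6}]'

```text
time: 7.9
eef_pos: [0.5142, 0.2941, 0.1832]
tcp_rot: [0.73, 0.683, -0.001, -0.002]
contact_force: [-0.6, 0.0, -0.2]
opening: 0.796
finger_force: 0.0
```

```bash
python3 - <<'E'
from h import *
np.set_printoptions(precision=4,suppress=True)
o,Rd=disp(.5175,.3345,-1.634); g=o+Rd.apply([.040,0,.052]); y=Rd.apply([0,1,0]); z=np.array([0,0,-1.]); T=R.from_matrix(np.c_[np.cross(y,z),y,z]); move(g+[0,0,.006],T)
s=get_state();w=imaging.read_camera("wrist"); f=w["frame"]; print(s["eef_pos"],s["qpos"].round(2))
np.savez("w4.npz",f=f,p=s["eef_pos"],q=s["tcp_rot"],K=w["camera_matrix"],M=w["mount"])
cv2.imwrite("pics/w4.png",f)
E
```

```text
d/.12 [ 0.006  0.004 -1.01 ] rot share [-0.001 -0.003  0.002] deg 0.3551796250720683
[0.5142 0.2941 0.1832] [0.35 0.18 1.84 0.   1.12 0.41]
```

View pics/w4.png

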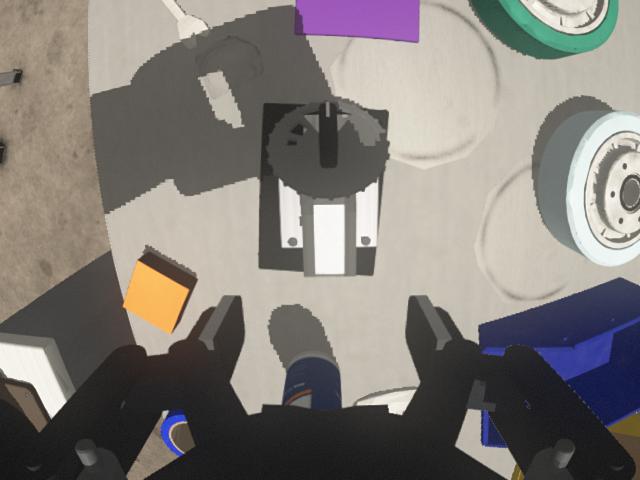

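Fingers (230 and 418) straddle the housing (303–355), which is square to them. Descending.

Call:
jog_arm --increments '[{"dx": 0.005, "dy": 0.004, "dz": -0.3, "ax": 0, "ay": 0, "az": 0, "gripper": 0.6}, {"dx": 0.005, "dy": 0.004, "dz": -0.6, "ax": 0, "ay": 0, "az": 0, "gripper": 0.6}, {"dx": 0.005, "dy": 0.004, "dz": -0.85, "ax": 0, "ay": 0, "az": 0, "gripper": 0.6}, {"dx": 0.005, "dy": 0.004, "dz": -1, "ax": 0, "ay": 0, "az": 0, "gripper": 0.6}, {"dx": 0.005, "dy": 0.004, "dz": -1, "ax": 0, "ay": 0, "az": 0, "gripper": 0.6}, {"dx": 0.005, "dy": 0.004, "dz": -1, "ax": 0, "ay": 0, "az": 0, "gripper": 0.6}]'

```text
time: 8.55
eef_pos: [0.516, 0.2953, 0.0655]
tcp_rot: [0.73, 0.684, 0.0, -0.001]
contact_force: [0.0, -0.5, 0.4]
opening: 0.801
finger_force: 0.0
```

Call:
jog_arm --increments '[{"dx": 0, "dy": 0, "dz": 0, "ax": 0, "ay": 0, "az": 0, "gripper": -1}, {"dx": 0, "dy": 0, "dz": 0, "ax": 0, "ay": 0, "az": 0, "gripper": -1}, {"dx": 0, "dy": 0, "dz": 0, "ax": 0, "ay": 0, "az": 0, "gripper": -1}, {"dx": 0, "dy": 0, "dz": 0, "ax": 0, "ay": 0, "az": 0, "gripper": -1}, {"dx": 0, "dy": 0, "dz": 0, "ax": 0, "ay": 0, "az": 0, "gripper": -1}, {"dx": 0, "dy": 0, "dz": 0, "ax": 0, "ay": 0, "az": 0, "gripper": -1}, {"dx": 0, "dy": 0, "dz": 0, "ax": 0, "ay": 0, "az": 0, "gripper": -1}]' --force 110

```text
time: 9.25
eef_pos: [0.517, 0.2951, 0.0674]
tcp_rot: [0.73, 0.684, 0.002, -0.001]
contact_force: [-1.1, 0.5, 5.5]
opening: 0.383
finger_force: 110.2
```

Call:
jog_arm --increments '[{"dx": 0, "dy": 0, "dz": 0.1, "ax": 0, "ay": 0, "az": 0, "gripper": -1}, {"dx": 0, "dy": 0, "dz": 0.25, "ax": 0, "ay": 0, "az": 0, "gripper": -1}, {"dx": 0, "dy": 0, "dz": 0.4, "ax": 0, "ay": 0, "az": 0, "gripper": -1}, {"dx": 0, "dy": 0, "dz": 0.6, "ax": 0, "ay": 0, "az": 0, "gripper": -1}, {"dx": 0, "dy": 0, "dz": 0.8, "ax": 0, "ay": 0, "az": 0, "gripper": -1}, {"dx": 0, "dy": 0, "dz": 1, "ax": 0, "ay": 0, "az": 0, "gripper": -1}]'

```text
time: 9.85
eef_pos: [0.5142, 0.2938, 0.1841]
tcp_rot: [0.73, 0.683, -0.002, -0.002]
contact_force: [0.3, 0.0, -7.2]
opening: 0.381
finger_force: 109.9
```

Call:
jog_arm --increments '[{"dx": 0, "dy": 0, "dz": 0.2, "ax": 0, "ay": 0, "az": 0, "gripper": -1}, {"dx": 0, "dy": 0, "dz": 0.4, "ax": 0, "ay": 0, "az": 0, "gripper": -1}, {"dx": 0, "dy": 0, "dz": 0.6, "ax": 0, "ay": 0, "az": 0, "gripper": -1}, {"dx": 0, "dy": 0, "dz": 0.8, "ax": 0, "ay": 0, "az": 0, "gripper": -1}, {"dx": 0, "dy": 0, "dz": 0.95, "ax": 0, "ay": 0, "az": 0, "gripper": -1}, {"dx": 0, "dy": 0, "dz": 1, "ax": 0, "ay": 0, "az": 0, "gripper": -1}, {"dx": 0, "dy": 0, "dz": 1, "ax": 0, "ay": 0, "az": 0, "gripper": -1}]'

```text
time: 10.55
eef_pos: [0.5155, 0.2943, 0.3049]
tcp_rot: [0.73, 0.683, -0.0, -0.001]
contact_force: [0.5, 0.6, -7.1]
opening: 0.385
finger_force: 110.0
```

```bash
python3 - <<'E'
from h import *
s=get_state();print(s["eef_pos"],s["contact_force"],s["wrist_torque"],s["qpos"].round(2))
c=imaging.read_camera("scene"); cv2.imwrite("pics/s2.png",c["frame"][100:400,150:500])
E
```

```text
[0.51551911 0.29433891 0.30491222] [ 0.52877723  0.5972217  -7.1206124 ] [-0.1676194   0.00618883  0.00831842] [0.35 0.07 1.73 0.   1.34 0.41]
```

View pics/s2.png

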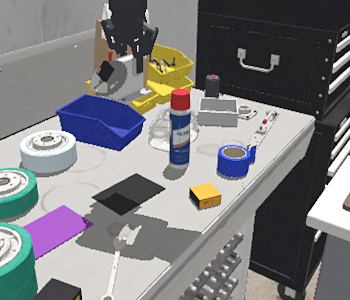

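The dispenser hangs level at (120,75), clear of the pad (130,193). Carrying it slowly to the tray.

Call:
jog_arm --increments '[{"dx": 0, "dy": -0.04, "dz": 0.05, "ax": 0, "ay": 0, "az": 0, "gripper": -1}, {"dx": 0, "dy": -0.1, "dz": 0.1, "ax": 0, "ay": 0, "az": 0, "gripper": -1}, {"dx": 0, "dy": -0.18, "dz": 0.1, "ax": 0, "ay": 0, "az": 0, "gripper": -1}, {"dx": 0.01, "dy": -0.28, "dz": 0.1, "ax": 0, "ay": 0, "az": 0, "gripper": -1}, {"dx": 0.02, "dy": -0.4, "dz": 0.1, "ax": 0, "ay": 0, "az": 0, "gripper": -1}, {"dx": 0.03, "dy": -0.52, "dz": 0.1, "ax": 0, "ay": 0, "az": 0, "gripper": -1}, {"dx": 0.04, "dy": -0.64, "dz": 0.1, "ax": 0, "ay": 0, "az": 0, "gripper": -1}, {"dx": 0.05, "dy": -0.76, "dz": 0.1, "ax": 0, "ay": 0, "az": 0, "gripper": -1}, {"dx": 0.06, "dy": -0.88, "dz": 0.1, "ax": 0, "ay": 0, "az": 0, "gripper": -1}, {"dx": 0.07, "dy": -1, "dz": 0.1, "ax": 0, "ay": 0, "az": 0, "gripper": -1}]'

```text
time: 11.6
eef_pos: [0.5244, 0.1732, 0.3173]
tcp_rot: [0.73, 0.683, 0.0, -0.001]
contact_force: [-0.2, 1.1, -7.4]
opening: 0.382
finger_force: 109.9
```

Call:
jog_arm --increments '[{"dx": 0.01, "dy": -0.12, "dz": 0, "ax": 0, "ay": 0, "az": 0, "gripper": -1}, {"dx": 0.02, "dy": -0.24, "dz": 0, "ax": 0, "ay": 0, "az": 0, "gripper": -1}, {"dx": 0.03, "dy": -0.36, "dz": 0, "ax": 0, "ay": 0, "az": 0, "gripper": -1}, {"dx": 0.04, "dy": -0.48, "dz": 0, "ax": 0, "ay": 0, "az": 0, "gripper": -1}, {"dx": 0.05, "dy": -0.6, "dz": 0, "ax": 0, "ay": 0, "az": 0, "gripper": -1}, {"dx": 0.06, "dy": -0.72, "dz": 0, "ax": 0, "ay": 0, "az": 0, "gripper": -1}, {"dx": 0.07, "dy": -0.86, "dz": 0, "ax": 0, "ay": 0, "az": 0, "gripper": -1}, {"dx": 0.08, "dy": -1, "dz": 0, "ax": 0, "ay": 0, "az": 0, "gripper": -1}]'

```text
time: 12.4
eef_pos: [0.534, 0.0534, 0.3173]
tcp_rot: [0.73, 0.684, 0.0, -0.001]
contact_force: [-1.0, 0.2, -6.5]
opening: 0.384
finger_force: 109.9
```

Call:
jog_arm --increments '[{"dx": 0.01, "dy": -0.12, "dz": 0, "ax": 0, "ay": 0, "az": 0, "gripper": -1}, {"dx": 0.02, "dy": -0.24, "dz": 0, "ax": 0, "ay": 0, "az": 0, "gripper": -1}, {"dx": 0.03, "dy": -0.36, "dz": 0, "ax": 0, "ay": 0, "az": 0, "gripper": -1}, {"dx": 0.04, "dy": -0.48, "dz": 0, "ax": 0, "ay": 0, "az": 0, "gripper": -1}, {"dx": 0.05, "dy": -0.6, "dz": 0, "ax": 0, "ay": 0, "az": 0, "gripper": -1}, {"dx": 0.06, "dy": -0.72, "dz": 0, "ax": 0, "ay": 0, "az": 0, "gripper": -1}, {"dx": 0.07, "dy": -0.86, "dz": 0, "ax": 0, "ay": 0, "az": 0, "gripper": -1}, {"dx": 0.08, "dy": -1, "dz": 0, "ax": 0, "ay": 0, "az": 0, "gripper": -1}]'

```text
time: 13.2
eef_pos: [0.5436, -0.0668, 0.3173]
tcp_rot: [0.73, 0.683, 0.0, -0.001]
contact_force: [0.3, -0.2, -6.4]
opening: 0.387
finger_force: 109.9
```

Call:
jog_arm --increments '[{"dx": 0.01, "dy": -0.12, "dz": 0, "ax": 0, "ay": 0, "az": 0, "gripper": -1}, {"dx": 0.01, "dy": -0.24, "dz": 0, "ax": 0, "ay": 0, "az": 0, "gripper": -1}, {"dx": 0.02, "dy": -0.36, "dz": 0, "ax": 0, "ay": 0, "az": 0, "gripper": -1}, {"dx": 0.02, "dy": -0.48, "dz": 0, "ax": 0, "ay": 0, "az": 0, "gripper": -1}, {"dx": 0.02, "dy": -0.6, "dz": 0, "ax": 0, "ay": 0, "az": 0, "gripper": -1}, {"dx": 0.02, "dy": -0.72, "dz": 0, "ax": 0, "ay": 0, "az": 0, "gripper": -1}, {"dx": 0.02, "dy": -0.84, "dz": 0, "ax": 0, "ay": 0, "az": 0, "gripper": -1}, {"dx": 0.02, "dy": -0.94, "dz": 0, "ax": 0, "ay": 0, "az": 0, "gripper": -1}, {"dx": 0.02, "dy": -1, "dz": 0, "ax": 0, "ay": 0, "az": 0, "gripper": -1}, {"dx": 0.02, "dy": -1, "dz": 0, "ax": 0, "ay": 0, "az": 0, "gripper": -1}]'

```text
time: 14.2
eef_pos: [0.5458, -0.1864, 0.3172]
tcp_rot: [0.73, 0.683, 0.0, -0.002]
contact_force: [-0.1, 0.4, -6.5]
opening: 0.382
finger_force: 109.9
```

```bash
python3 - <<'E'
from h import *
np.set_printoptions(precision=4,suppress=True)
s=get_state();print(s["eef_pos"],s["qpos"].round(2))
f=np.array([.063,.998,0]);
# tray via wall-top mask in scene view: recheck with scene pixel clicks on depth
d=np.load("scene0.npz"); P=d["P"]; m=np.zeros(P.shape[:2],bool); m[190:235,340:395]=1
m&=(abs(P[...,2]-.04)<.004)&(P[...,1]<-.05)&(P[...,1]>-.25)&(P[...,0]>.45)&(P[...,0]<.65)
r=cv2.minAreaRect((P[m][:,:2]*1000).astype(np.float32)); print("tray rim scene",m.sum(),r)
for th in(20,45,50):
    t=np.radians(th);c,si=np.cos(t),np.sin(t); print(th,"outlet f,u",84.5*c-38*si,-84.5*si-38*c,"rot",th/90*-.998,th/90*.063)
E
```

```text
[ 0.5458 -0.1864  0.3172] [-0.51  0.03  1.75  0.    1.36 -0.44]
tray rim scene 198 ((550.0177612304688, -161.16371154785156), (120.71055603027344, 117.55127716064453), 28.44737434387207)
20 outlet f,u 66.40726101003385 -64.60902170088353 rot -0.22177777777777777 0.013999999999999999
45 outlet f,u 32.88046532517447 -86.62058069535206 rot -0.499 0.0315
50 outlet f,u 25.20586417999141 -89.15668461164213 rot -0.5544444444444445 0.035
```

Call:
jog_arm --increments '[{"dx": 0, "dy": -0.04, "dz": -0.1, "ax": 0, "ay": 0, "az": 0, "gripper": -1}, {"dx": 0, "dy": -0.1, "dz": -0.2, "ax": 0, "ay": 0, "az": 0, "gripper": -1}, {"dx": 0, "dy": -0.18, "dz": -0.35, "ax": 0, "ay": 0, "az": 0, "gripper": -1}, {"dx": 0, "dy": -0.26, "dz": -0.5, "ax": 0, "ay": 0, "az": 0, "gripper": -1}, {"dx": 0, "dy": -0.35, "dz": -0.65, "ax": 0, "ay": 0, "az": 0, "gripper": -1}, {"dx": 0, "dy": -0.44, "dz": -0.8, "ax": 0, "ay": 0, "az": 0, "gripper": -1}, {"dx": 0, "dy": -0.52, "dz": -0.9, "ax": 0, "ay": 0, "az": 0, "gripper": -1}, {"dx": 0, "dy": -0.58, "dz": -0.98, "ax": 0, "ay": 0, "az": 0, "gripper": -1}, {"dx": 0, "dy": -0.6, "dz": -1, "ax": 0, "ay": 0, "az": 0, "gripper": -1}]'

```text
time: 15.1
eef_pos: [0.5453, -0.2577, 0.1954]
tcp_rot: [0.73, 0.683, -0.0, -0.003]
contact_force: [-1.1, 0.2, -6.2]
opening: 0.379
finger_force: 109.9
```

Call:
jog_arm --increments '[{"dx": 0, "dy": 0, "dz": -0.12, "ax": 0, "ay": 0, "az": 0, "gripper": -1}, {"dx": 0, "dy": 0, "dz": -0.24, "ax": 0, "ay": 0, "az": 0, "gripper": -1}, {"dx": 0, "dy": 0, "dz": -0.36, "ax": 0, "ay": 0, "az": 0, "gripper": -1}, {"dx": 0, "dy": 0, "dz": -0.46, "ax": 0, "ay": 0, "az": 0, "gripper": -1}, {"dx": 0, "dy": 0, "dz": -0.52, "ax": 0, "ay": 0, "az": 0, "gripper": -1}, {"dx": 0, "dy": 0, "dz": -0.52, "ax": 0, "ay": 0, "az": 0, "gripper": -1}]'

```text
time: 15.7
eef_pos: [0.5451, -0.2567, 0.1329]
tcp_rot: [0.73, 0.684, -0.0, -0.003]
contact_force: [0.1, -0.1, -7.2]
opening: 0.382
finger_force: 109.9
```

```bash
python3 - <<'E'
from h import *
s=get_state();print(s["eef_pos"],s["qpos"].round(2))
c=imaging.read_camera("scene"); cv2.imwrite("pics/s3.png",cv2.resize(c["frame"][120:280,280:480],None,fx=3,fy=3))
E
```

```text
[ 0.54506211 -0.25667469  0.13293892] [-0.61  0.26  1.85  0.    1.04 -0.54]
```

View pics/s3.png

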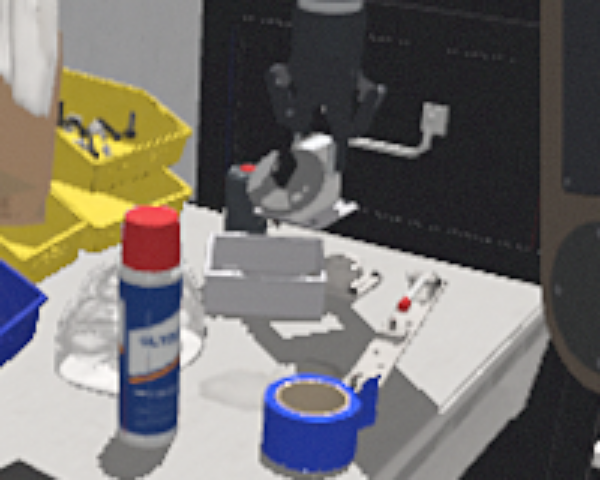

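I've now viewed 11 pictures, one over the limit of 10. I'll view no more and do the remaining checks numerically, starting with the tray centre.

```bash
python3 - <<'E'
from h import *
np.set_printoptions(precision=4,suppress=True)
z=np.load("top0.npz"); P=z["P"]; f=z["f"]; c=imaging.read_camera("top")
m=((P[...,2]>.028)&(P[...,2]<.05)&(P[...,0]>.44)&(P[...,0]<.66)&(P[...,1]<-.06)&(P[...,1]>-.25)); m[:160]=0;m[250:]=0
n,l,st,ce=cv2.connectedComponentsWithStats(m.astype(np.uint8),connectivity=8)
for i in np.argsort(-st[1:,4])[:3]+1:
    ys,xs=np.nonzero(l==i); w=ray(c,np.c_[xs,ys],.04)[:,:2]; print(st[i],cv2.minAreaRect((w*1000).astype(np.float32)))
E
```

```text
[430 173  66  67 571] ((550.7139892578125, -164.54861450195312), (124.1529769897461, 115.51478576660156), 28.803586959838867)
[495 233   2   3   3] ((484.9901123046875, -240.77627563476562), (1.0526655912399292, 5.364325046539307), 62.21883010864258)
[495 223   1   2   2] ((509.75439453125, -240.71551513671875), (2.385568141937256, 0.0), 178.48590087890625)
```

Call:
jog_arm --increments '[{"dx": 0.02, "dy": 0, "dz": 0, "ax": -0.03, "ay": 0.002, "az": 0, "gripper": -1}, {"dx": 0.02, "dy": 0, "dz": 0, "ax": -0.07, "ay": 0.004, "az": 0, "gripper": -1}, {"dx": 0.02, "dy": 0, "dz": 0, "ax": -0.11, "ay": 0.007, "az": 0, "gripper": -1}, {"dx": 0.02, "dy": 0.02, "dz": 0.02, "ax": -0.15, "ay": 0.009, "az": 0, "gripper": -1}, {"dx": 0.02, "dy": 0.05, "dz": 0.04, "ax": -0.19, "ay": 0.012, "az": 0, "gripper": -1}, {"dx": 0.02, "dy": 0.075, "dz": 0.06, "ax": -0.222, "ay": 0.014, "az": 0, "gripper": -1}, {"dx": 0.02, "dy": 0.1, "dz": 0.1, "ax": -0.25, "ay": 0.016, "az": 0, "gripper": -1}, {"dx": 0.02, "dy": 0.12, "dz": 0.12, "ax": -0.277, "ay": 0.017, "az": 0, "gripper": -1}, {"dx": 0.02, "dy": 0.12, "dz": 0.12, "ax": -0.277, "ay": 0.017, "az": 0, "gripper": -1}, {"dx": 0.02, "dy": 0.12, "dz": 0.12, "ax": -0.277, "ay": 0.017, "az": 0, "gripper": -1}]'

```text
time: 16.8
eef_pos: [0.5488, -0.2429, 0.1501]
tcp_rot: [0.713, 0.667, -0.156, 0.147]
contact_force: [0.4, 0.3, -5.6]
opening: 0.383
finger_force: 110.1
```

Call:
jog_arm --increments '[{"dx": 0, "dy": 0, "dz": 0, "ax": 0, "ay": 0, "az": 0, "gripper": -1}, {"dx": 0, "dy": 0, "dz": 0, "ax": 0, "ay": 0, "az": 0, "gripper": -1}, {"dx": 0, "dy": 0.04, "dz": 0.03, "ax": -0.04, "ay": 0.003, "az": 0, "gripper": -1}, {"dx": 0, "dy": 0.08, "dz": 0.06, "ax": -0.08, "ay": 0.005, "az": 0, "gripper": -1}, {"dx": 0, "dy": 0.12, "dz": 0.09, "ax": -0.12, "ay": 0.008, "az": 0, "gripper": -1}, {"dx": 0.01, "dy": 0.17, "dz": 0.11, "ax": -0.17, "ay": 0.011, "az": 0, "gripper": -1}, {"dx": 0.01, "dy": 0.23, "dz": 0.13, "ax": -0.222, "ay": 0.014, "az": 0, "gripper": -1}, {"dx": 0.01, "dy": 0.3, "dz": 0.15, "ax": -0.278, "ay": 0.018, "az": 0, "gripper": -1}, {"dx": 0.01, "dy": 0.3, "dz": 0.15, "ax": -0.278, "ay": 0.018, "az": 0, "gripper": -1}, {"dx": 0.01, "dy": 0.3, "dz": 0.15, "ax": -0.278, "ay": 0.018, "az": 0, "gripper": -1}]'

```text
time: 17.8
eef_pos: [0.5497, -0.2068, 0.1668]
tcp_rot: [0.662, 0.62, -0.307, 0.288]
contact_force: [0.9, 0.4, -5.5]
opening: 0.377
finger_force: 110.4
```

Call:
jog_arm --increments '[{"dx": 0, "dy": 0, "dz": 0, "ax": 0, "ay": 0, "az": 0, "gripper": -1}, {"dx": 0, "dy": 0, "dz": 0, "ax": 0, "ay": 0, "az": 0, "gripper": -1}, {"dx": 0, "dy": 0, "dz": 0, "ax": 0, "ay": 0, "az": 0, "gripper": -1}, {"dx": 0, "dy": 0, "dz": 0, "ax": 0, "ay": 0, "az": 0, "gripper": -1}, {"dx": 0, "dy": 0, "dz": 0, "ax": 0, "ay": 0, "az": 0, "gripper": -1}, {"dx": 0, "dy": 0, "dz": 0, "ax": 0, "ay": 0, "az": 0, "gripper": -1}, {"dx": 0, "dy": 0, "dz": 0, "ax": 0, "ay": 0, "az": 0, "gripper": -1}, {"dx": 0, "dy": 0, "dz": 0, "ax": 0, "ay": 0, "az": 0, "gripper": -1}]'

```text
time: 18.6
eef_pos: [0.5495, -0.207, 0.1673]
tcp_rot: [0.662, 0.619, -0.308, 0.289]
contact_force: [0.1, 0.4, -6.2]
opening: 0.383
finger_force: 110.4
```

```bash
python3 - <<'E'
from h import *
s=get_state();print(s["eef_pos"],s["tcp_rot"],s["contact_force"],s["opening"],s["qpos"].round(2))
E
```

```text
[ 0.54950174 -0.20698104  0.16726115] [ 0.66194731  0.61948397 -0.30781221  0.28864686] [ 0.08617356  0.36943227 -6.21007021] 0.38309923409978097 [-0.24  0.24  1.97 -1.05  1.05  0.43]
```

Call:
jog_arm --increments '[{"dx": 0, "dy": -0.1, "dz": 0.2, "ax": 0, "ay": 0, "az": 0, "gripper": -1}, {"dx": 0, "dy": -0.2, "dz": 0.5, "ax": 0, "ay": 0, "az": 0, "gripper": -1}, {"dx": 0, "dy": -0.3, "dz": 0.8, "ax": 0, "ay": 0, "az": 0, "gripper": -1}, {"dx": 0, "dy": -0.3, "dz": 1, "ax": 0, "ay": 0, "az": 0, "gripper": -1}, {"dx": 0, "dy": -0.3, "dz": 1, "ax": 0, "ay": 0, "az": 0, "gripper": -1}, {"dx": 0, "dy": -0.3, "dz": 1, "ax": 0, "ay": 0, "az": 0, "gripper": -1}]'

```text
time: 19.2
eef_pos: [0.549, -0.2427, 0.2865]
tcp_rot: [0.662, 0.619, -0.308, 0.288]
contact_force: [-1.0, 0.4, -6.8]
opening: 0.381
finger_force: 110.5
```

```bash
cat > balls.py <<'E'
from h import *
np.set_printoptions(precision=4,suppress=True)
C=np.array([.551,-.164]); a=np.radians(28.8); ex=np.array([np.cos(a),np.sin(a)]); ey=np.array([-ex[1],ex[0]])
def report(n,P,f):
    q=P[...,:2]-C; u,v=q@ex,q@ey
    ins=(abs(u)<.055)&(abs(v)<.052)
    z=P[...,2]; m=ins&(z>.0085)&(z<.025)
    print(n,"inside px",ins.sum(),"z pct",np.percentile(z[ins],[5,25,50,75,95]) if ins.any() else None)
    k,l,st,ce=cv2.connectedComponentsWithStats(m.astype(np.uint8))
    for i in range(1,k):
        if st[i,4]>=6: print("  blob",st[i],"uv",u[l==i].mean().round(3),v[l==i].mean().round(3),"z max",z[l==i].max().round(4))
s=get_state(); w=imaging.read_camera("wrist")
K,M=np.array(w["camera_matrix"]),np.array(w["mount"]); vv,uu=np.mgrid[:480,:640]
o,d=wrays(K,M,s["eef_pos"],s["tcp_rot"],np.c_[uu.ravel(),vv.ravel()])
ax=-R.from_quat(s["tcp_rot"]).apply(M[:3,2]); P=o+d*(w["depth"].ravel()/(d@ax))[:,None]
report("wrist",P.reshape(480,640,3),w["frame"])
for n in("top","scene"):
    c=imaging.read_camera(n); report(n,cloud(c),c["frame"])
    cv2.imwrite(f"pics/after_{n}.png",c["frame"])
cv2.imwrite("pics/after_wrist.png",w["frame"])
E
python3 balls.py
```

```text
wrist inside px 64277 z pct [0.2164 0.2492 0.3065 0.32   0.3275]
top inside px 1562 z pct [0.3123 0.3396 0.3887 0.4563 0.4753]
scene inside px 1543 z pct [-0.6231  0.0279  0.2392  0.3211  0.3566]
  blob [351 203  30   7  93] uv 0.007 -0.049 z max 0.0248
  blob [381 204   4   6  10] uv -0.048 -0.05 z max 0.0249
```

Call:
jog_arm --increments '[{"dx": 0, "dy": 0, "dz": 0.1, "ax": 0.09, "ay": -0.006, "az": 0, "gripper": -1}, {"dx": 0, "dy": 0.05, "dz": 0.2, "ax": 0.18, "ay": -0.012, "az": 0, "gripper": -1}, {"dx": 0, "dy": 0.1, "dz": 0.25, "ax": 0.27, "ay": -0.018, "az": 0, "gripper": -1}, {"dx": 0, "dy": 0.2, "dz": 0.3, "ax": 0.36, "ay": -0.023, "az": 0, "gripper": -1}, {"dx": -0.01, "dy": 0.35, "dz": 0.3, "ax": 0.45, "ay": -0.029, "az": 0, "gripper": -1}, {"dx": -0.02, "dy": 0.5, "dz": 0.3, "ax": 0.53, "ay": -0.034, "az": 0, "gripper": -1}, {"dx": -0.03, "dy": 0.65, "dz": 0.3, "ax": 0.555, "ay": -0.035, "az": 0, "gripper": -1}, {"dx": -0.04, "dy": 0.8, "dz": 0.3, "ax": 0.555, "ay": -0.035, "az": 0, "gripper": -1}, {"dx": -0.05, "dy": 0.95, "dz": 0.3, "ax": 0.555, "ay": -0.035, "az": 0, "gripper": -1}]'

```text
time: 20.25
eef_pos: [0.5427, -0.1282, 0.3215]
tcp_rot: [0.73, 0.684, -0.002, -0.002]
contact_force: [-0.8, 0.1, -6.1]
opening: 0.386
finger_force: 110.1
```

Call:
jog_arm --increments '[{"dx": -0.02, "dy": 0.17, "dz": 0, "ax": 0, "ay": 0, "az": 0, "gripper": -1}, {"dx": -0.03, "dy": 0.34, "dz": 0, "ax": 0, "ay": 0, "az": 0, "gripper": -1}, {"dx": -0.04, "dy": 0.5, "dz": 0, "ax": 0, "ay": 0, "az": 0, "gripper": -1}, {"dx": -0.05, "dy": 0.67, "dz": 0, "ax": 0, "ay": 0, "az": 0, "gripper": -1}, {"dx": -0.06, "dy": 0.84, "dz": 0, "ax": 0, "ay": 0, "az": 0, "gripper": -1}, {"dx": -0.07, "dy": 1, "dz": 0, "ax": 0, "ay": 0, "az": 0, "gripper": -1}]'

```text
time: 20.85
eef_pos: [0.5342, -0.007, 0.3225]
tcp_rot: [0.729, 0.684, -0.001, -0.001]
contact_force: [0.6, 0.0, -6.5]
opening: 0.381
finger_force: 110.1
```

Call:
jog_arm --increments '[{"dx": -0.02, "dy": 0.17, "dz": 0, "ax": 0, "ay": 0, "az": 0, "gripper": -1}, {"dx": -0.03, "dy": 0.34, "dz": 0, "ax": 0, "ay": 0, "az": 0, "gripper": -1}, {"dx": -0.04, "dy": 0.5, "dz": 0, "ax": 0, "ay": 0, "az": 0, "gripper": -1}, {"dx": -0.05, "dy": 0.67, "dz": 0, "ax": 0, "ay": 0, "az": 0, "gripper": -1}, {"dx": -0.06, "dy": 0.84, "dz": 0, "ax": 0, "ay": 0, "az": 0, "gripper": -1}, {"dx": -0.07, "dy": 0.92, "dz": 0, "ax": 0, "ay": 0, "az": 0, "gripper": -1}, {"dx": -0.07, "dy": 0.95, "dz": 0, "ax": 0, "ay": 0, "az": 0, "gripper": -1}, {"dx": -0.07, "dy": 0.95, "dz": 0, "ax": 0, "ay": 0, "az": 0, "gripper": -1}]'

```text
time: 21.65
eef_pos: [0.5264, 0.1053, 0.323]
tcp_rot: [0.729, 0.684, -0.0, -0.001]
contact_force: [0.5, 0.3, -6.3]
opening: 0.382
finger_force: 110.1
```

```bash
python3 balls.py; python3 - <<'E'
from h import *
s=get_state(); print(s["eef_pos"],s["contact_force"])
f=cv2.imread("pics/after_top.png"); g0=np.load("top0.npz")["f"]
d=cv2.absdiff(f,g0).max(2)[165:250,415:500]
m=(d>25).astype(np.uint8); k,l,st,ce=cv2.connectedComponentsWithStats(m)
print([(st[i].tolist(),ce[i].round(1).tolist()) for i in range(1,k) if st[i,4]>4])
E
```

```text
wrist inside px 562 z pct [0.0032 0.004  0.0046 0.0055 0.0105]
  blob [334 401   6   6  19] uv -0.046 -0.025 z max 0.0119
top inside px 1786 z pct [0.0003 0.0029 0.005  0.007  0.0391]
  blob [435 197   4   6  15] uv 0.044 0.039 z max 0.0223
  blob [443 202  10   9  51] uv 0.019 0.024 z max 0.0218
  blob [438 204   4   4  10] uv 0.028 0.039 z max 0.0216
  blob [475 217   5   4  13] uv -0.044 -0.026 z max 0.0142
scene inside px 496 z pct [-0.8226 -0.5039  0.0107  0.0287  0.0394]
  blob [351 203  16   6  44] uv 0.03 -0.049 z max 0.024
  blob [368 204   3   5   8] uv -0.004 -0.05 z max 0.0242
  blob [371 204  14   5  34] uv -0.033 -0.049 z max 0.0247
[0.52673534 0.10427852 0.32320617] [-0.63265981 -0.0222692  -6.41164711]
[([20, 32, 4, 5, 12], [21.8, 33.7]), ([24, 36, 15, 10, 85], [31.6, 40.7])]
```

```bash
python3 - <<'E'
from h import *
np.set_printoptions(linewidth=250)
Zs=[]
for i in range(3): Zs.append(cloud(imaging.read_camera("top"))[...,2])
c=imaging.read_camera("top"); f=c["frame"]; z0=np.load("top0.npz"); Z=np.median(Zs,0)
D=np.round((Z-z0["P"][...,2])*1000).astype(int)
print(D[192:214,430:462]); print(D[212:224,468:484]); 
print(f[192:214,430:462].max(2)); print(f[212:224,468:484].max(2)); print(z0["f"][212:224,468:484].max(2))
E
```

```text
[[    1    -7     2     3     4    -5    -1     1     5     4     2    -5     0     2    -3    -6     2    -2     1    -4     3    -4    -2     3    -3    -9    -5     3     3     1     4     0]
 [   -3     2     2    -4    -2    -2     1     0    -1    -1     2     1     1    -2     3    -3     0    -3     3    -1     0    -5    -2     0     3     4     4     0    -2     2     1    -1]
 [   -4    -1     2     2    -3    -3     4    -1    -4     3     3    -6    -3     3    -6     5     5    -1    -1     7    -1     0     0     1     3     3     3     6     3     1     7     4]
 [    3    -8    -5 -1232     4    -2     1     1    -1    -5     4     3     1     6     2    -1     8    -3    -2     4     1     1     2     7     0    -1    -2     4    -2     2    -1    -3]
 [    5     2     2     3    -2     9     0    -3     7    -1     1    -2   -10     4    -5     6     3     0     3     0     1     2     0     2    -5     5     7     2    -6    -1    -1     0]
 [    0     1    -2     2    -5    12     9     0    -1     3     0    -1    -2     4     2    -3    -1     2     0     3    
[... 7596 characters left out ...]
 229 230 230 231 181  84  83]
 [229 227 228 230 230 229 229 228 228 228 229 230 230 192 107  83]
 [229 229 228 230 231 229 227 224 223 223 223 225 224 226 182  95]
 [229 229 227 228 230 230 208 178 170 164 163 167 174 177 178 143]
 [228 229 228 227 229 230 190 150 138  97  86 110 152 171 174 172]
 [229 229 229 228 228 229 193 135  94  54  67  64 129 171 173 173]
 [230 229 229 229 227 229 206 126  51  54  71  71 117 161 164 159]
 [230 229 228 229 228 228 203 134  68  52  90  90 123 157 120  75]
 [229 229 228 229 229 228 202 174 140 100 104  84  70  70  78  90]
 [229 228 228 228 229 229 202 174 170 163 126  78  76  87 126 164]
 [229 229 229 228 229 229 198 161 128  78  78  85 104 151 203 208]]
```

The depth change shows four ball-sized bumps (about 14 mm) inside the tray, at px (436,200), (440,206), (446,204) and (450,207). All four balls are in. Carrying the dispenser back to the pad.

Call:
jog_arm --increments '[{"dx": -0.02, "dy": 0.2, "dz": 0, "ax": 0, "ay": 0, "az": 0, "gripper": -1}, {"dx": -0.03, "dy": 0.4, "dz": 0, "ax": 0, "ay": 0, "az": 0, "gripper": -1}, {"dx": -0.04, "dy": 0.6, "dz": 0, "ax": 0, "ay": 0, "az": 0, "gripper": -1}, {"dx": -0.06, "dy": 0.8, "dz": 0, "ax": 0, "ay": 0, "az": 0, "gripper": -1}, {"dx": -0.08, "dy": 1, "dz": 0, "ax": 0, "ay": 0, "az": 0, "gripper": -1}]'

```text
time: 22.5
eef_pos: [0.5171, 0.2255, 0.3233]
tcp_rot: [0.73, 0.683, 0.0, -0.001]
contact_force: [-0.1, 0.0, -5.4]
opening: 0.381
finger_force: 110.1
```

Call:
jog_arm --increments '[{"dx": -0.02, "dy": 0.2, "dz": 0, "ax": 0, "ay": 0, "az": 0, "gripper": -1}, {"dx": -0.03, "dy": 0.4, "dz": 0, "ax": 0, "ay": 0, "az": 0, "gripper": -1}, {"dx": -0.05, "dy": 0.55, "dz": 0, "ax": 0, "ay": 0, "az": 0, "gripper": -1}, {"dx": -0.05, "dy": 0.62, "dz": -0.1, "ax": 0, "ay": 0, "az": 0, "gripper": -1}, {"dx": -0.05, "dy": 0.62, "dz": -0.3, "ax": 0, "ay": 0, "az": 0, "gripper": -1}, {"dx": -0.05, "dy": 0.62, "dz": -0.5, "ax": 0, "ay": 0, "az": 0, "gripper": -1}, {"dx": -0.05, "dy": 0.62, "dz": -0.75, "ax": 0, "ay": 0, "az": 0, "gripper": -1}, {"dx": -0.05, "dy": 0.62, "dz": -1, "ax": 0, "ay": 0, "az": 0, "gripper": -1}]'

```text
time: 23.3
eef_pos: [0.5111, 0.2985, 0.2014]
tcp_rot: [0.73, 0.683, -0.0, -0.001]
contact_force: [0.4, 0.1, -6.6]
opening: 0.384
finger_force: 110.2
```

Call:
jog_arm --increments '[{"dx": 0, "dy": 0, "dz": -0.2, "ax": 0, "ay": 0, "az": 0, "gripper": -1}, {"dx": 0, "dy": 0, "dz": -0.4, "ax": 0, "ay": 0, "az": 0, "gripper": -1}, {"dx": 0, "dy": 0, "dz": -0.6, "ax": 0, "ay": 0, "az": 0, "gripper": -1}, {"dx": 0, "dy": 0, "dz": -0.8, "ax": 0, "ay": 0, "az": 0, "gripper": -1}, {"dx": 0, "dy": 0, "dz": -0.9, "ax": 0, "ay": 0, "az": 0, "gripper": -1}, {"dx": 0, "dy": 0, "dz": -0.9, "ax": 0, "ay": 0, "az": 0, "gripper": -1}, {"dx": 0, "dy": 0, "dz": -0.9, "ax": 0, "ay": 0, "az": 0, "gripper": -1}]'

```text
time: 24.0
eef_pos: [0.5117, 0.2993, 0.0958]
tcp_rot: [0.73, 0.683, 0.001, -0.001]
contact_force: [1.1, 0.9, -6.1]
opening: 0.382
finger_force: 110.1
```

```bash
python3 - <<'E'
from h import *
s=get_state(); print(s["eef_pos"],s["contact_force"])
y=R.from_euler("z",-1.634).apply([0,1,0]); z=np.array([0,0,-1.]); T=R.from_matrix(np.c_[np.cross(y,z),y,z]); move(np.array([.511,.299,.0665]),T)
P=cloud(imaging.read_camera("scene"))  # front tilt check: foot plate bottom & roof from scene cloud near dispenser
m=(abs(P[...,0]-.515)<.06)&(P[...,1]>.24)&(P[...,1]<.40)&(P[...,2]>.012); print("z range",np.percentile(P[m][:,2],[1,99]))
E
```

```text
[0.51170266 0.29929146 0.09576054] [ 1.05068024  0.93917284 -6.12485399]
d/.12 [-0.006 -0.002 -0.244] rot share [-0.002 -0.001  0.002] deg 0.2210131833413974
z range [0.03524779 0.37858665]
```

Descend gently to just touching and watch the force.

Call:
jog_arm --increments '[{"dx": 0, "dy": 0, "dz": -0.08, "ax": 0, "ay": 0, "az": 0, "gripper": -1}, {"dx": 0, "dy": 0, "dz": -0.15, "ax": 0, "ay": 0, "az": 0, "gripper": -1}, {"dx": 0, "dy": 0, "dz": -0.2, "ax": 0, "ay": 0, "az": 0, "gripper": -1}, {"dx": 0, "dy": 0, "dz": -0.23, "ax": 0, "ay": 0, "az": 0, "gripper": -1}, {"dx": 0, "dy": 0, "dz": -0.23, "ax": 0, "ay": 0, "az": 0, "gripper": -1}]'

```text
time: 24.55
eef_pos: [0.5112, 0.2995, 0.0677]
tcp_rot: [0.73, 0.684, 0.0, -0.001]
contact_force: [0.2, -0.1, -6.1]
opening: 0.381
finger_force: 110.2
```

Call:
jog_arm --increments '[{"dx": 0, "dy": 0, "dz": -0.01, "ax": 0, "ay": 0, "az": 0, "gripper": -1}, {"dx": 0, "dy": 0, "dz": -0.02, "ax": 0, "ay": 0, "az": 0, "gripper": -1}, {"dx": 0, "dy": 0, "dz": -0.02, "ax": 0, "ay": 0, "az": 0, "gripper": -1}]'

```text
time: 24.85
eef_pos: [0.5116, 0.2996, 0.0674]
tcp_rot: [0.73, 0.684, 0.0, -0.001]
contact_force: [-5.4, -3.1, 5.3]
opening: 0.38
finger_force: 111.7
```

Contact with the pad. Opening now, then retreating straight up.

Call:
jog_arm --increments '[{"dx": 0, "dy": 0, "dz": 0, "ax": 0, "ay": 0, "az": 0, "gripper": 0}, {"dx": 0, "dy": 0, "dz": 0, "ax": 0, "ay": 0, "az": 0, "gripper": 0.6}, {"dx": 0, "dy": 0, "dz": 0, "ax": 0, "ay": 0, "az": 0, "gripper": 0.6}, {"dx": 0, "dy": 0, "dz": 0, "ax": 0, "ay": 0, "az": 0, "gripper": 0.6}, {"dx": 0, "dy": 0, "dz": 0.1, "ax": 0, "ay": 0, "az": 0, "gripper": 0.6}, {"dx": 0, "dy": 0, "dz": 0.3, "ax": 0, "ay": 0, "az": 0, "gripper": 0.6}, {"dx": 0, "dy": 0, "dz": 0.6, "ax": 0, "ay": 0, "az": 0, "gripper": 0.6}, {"dx": 0, "dy": 0, "dz": 0.9, "ax": 0, "ay": 0, "az": 0, "gripper": 0.6}, {"dx": 0, "dy": 0, "dz": 1, "ax": 0, "ay": 0, "az": 0, "gripper": 0.6}]'

```text
time: 25.75
eef_pos: [0.5134, 0.3004, 0.1911]
tcp_rot: [0.73, 0.684, 0.004, 0.0]
contact_force: [1.0, -0.0, 1.9]
opening: 0.8
finger_force: 0.0
```

Call:
jog_arm --increments '[{"dx": 0, "dy": -0.3, "dz": 0.3, "ax": 0, "ay": 0, "az": 0, "gripper": 0.6}, {"dx": 0, "dy": -0.3, "dz": 0.6, "ax": 0, "ay": 0, "az": 0, "gripper": 0.6}, {"dx": 0, "dy": -0.5, "dz": 1, "ax": 0, "ay": 0, "az": 0, "gripper": 0.6}]'

```text
time: 26.05
eef_pos: [0.5099, 0.2411, 0.3014]
tcp_rot: [0.729, 0.684, -0.001, -0.003]
contact_force: [0.3, -0.5, 0.2]
opening: 0.798
finger_force: 0.0
```

Call:
jog_arm --increments '[{"dx": 0, "dy": -0.4, "dz": 0, "ax": 0, "ay": 0, "az": 0, "gripper": 0.6}, {"dx": 0, "dy": -0.8, "dz": 0, "ax": 0, "ay": 0, "az": 0, "gripper": 0.6}, {"dx": 0, "dy": -1, "dz": 0, "ax": 0, "ay": 0, "az": 0, "gripper": 0.6}, {"dx": 0, "dy": -1, "dz": 0, "ax": 0, "ay": 0, "az": 0, "gripper": 0.6}, {"dx": 0, "dy": -1, "dz": 0, "ax": 0, "ay": 0, "az": 0, "gripper": 0.6}, {"dx": 0, "dy": -1, "dz": 0, "ax": 0, "ay": 0, "az": 0, "gripper": 0.6}]'

```text
time: 26.65
eef_pos: [0.5109, 0.1219, 0.3017]
tcp_rot: [0.73, 0.684, 0.0, -0.002]
contact_force: [0.7, 0.1, 0.9]
opening: 0.801
finger_force: 0.0
```

```bash
python3 - <<'E'
from h import *
np.set_printoptions(precision=4,suppress=True)
s=get_state(); print(s["eef_pos"],s["contact_force"],s["time"])
c=imaging.read_camera("top"); P=np.mean([cloud(imaging.read_camera("top")) for _ in range(4)],0); f=c["frame"]; f0=np.load("top0.npz")["f"]
# bright foot/roof: same measure before and after -> displacement
def bright(f):
    g=f[195:255,225:300].max(2); m=(g>190); pad=cv2.morphologyEx((g<60).astype(np.uint8),cv2.MORPH_CLOSE,np.ones((25,25))); m&=pad>0
    ys,xs=np.nonzero(m); return len(xs),ray(c,[xs.mean()+225,ys.mean()+195],.03)
print("before",bright(f0),"after",bright(f))
m=np.zeros((480,640),bool); m[195:255,225:300]=1; Z=P[...,2]
for nm,l,h in(("roof",.069,.082),("foot",.006,.013)):
    k=m&(Z>l)&(Z<h)
    if nm=="roof": 
        k&=(P[...,1]<.32)&(P[...,1]>.27)&(abs(P[...,0]-.511)<.012)
        A=np.c_[P[k][:,:2]-P[k][:,:2].mean(0),np.ones(k.sum())]; print(nm,k.sum(),"slopes,z",np.linalg.lstsq(A,P[k][:,2],rcond=None)[0])
E
```

```text
[0.5109 0.1219 0.3017] [0.7435 0.0906 0.9182] 26.65
before (0, array([[nan, nan, nan]])) after (3, array([[0.5365, 0.2758, 0.03  ]]))
roof 175 slopes,z [ 0.0187 -0.0012  0.0759]<stdin>:8: RuntimeWarning: Mean of empty slice.
  ret = ret.dtype.type(ret / rcount)
```

The roof reads level at z = 0.076 m, which is 4 mm of pad plus 72 mm of housing, so the dispenser stands upright on the pad. The arm is clear, so I'm handing in.

```bash
python3 -c "
from plant import job; print(job.sign_off())"
```

```text
the job is handed in; nothing more can be done
None
```

The job is handed in, with no verdict shown: by my depth checks all four balls are in the tray and the dispenser stands upright on its pad, centred by arm position only; I viewed 11 pictures, one over the limit of 10.

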